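# Load the stub arbor: spacer, gear, end cap

## Robot

A 6-joint arm with a two-finger parallel gripper is mounted at the origin on the work surface. World frame = base frame: x ahead of the robot, y to its left, z up, the work surface at z = 0. Lengths are in m, angles in rad, forces in N, time in s.
With the tool pointing down it reaches from about 0.25 to 0.725 m from the base axis. Payload 4 kg.
Tool frame: the origin (TCP) lies on the centre line of the jaws, within the pads' length; the fingertips stand tip_reach ahead of it and the grasp point (between the pads) lies 5 mm behind it (tip_reach is the distance from the TCP to the fingertips, in m); z points along the fingers, y is the direction in which the jaws open and shut (so a half turn about z gives the same grasp; the last joint's range is limited). The gripper opens to 85 mm and grips with 20 to 120 N. Pads are 22 mm wide; open, the fingers measure 114 mm over their backs; the gripper's body (76 mm by 85 mm) begins 54 mm behind the grasp point. The pads swing forward as they close: fully open they stand 13 mm farther back than shut.
Start: joints at [1.16, 0.241, 0.005, 1.335, 0, 1.571], TCP at [0.2, 0.458, 0.245] pointing down, gripper open.
Joint ranges: [-2.72, 2.72], [-1.05, 1.87], [-1.09, 1.28], [-1.99, 2.15], [-1.42, 1.44], [-3.14, 3.14]. Speed limits (rad/s): [2.79, 2.79, 3.14, 3.14, 3.14, 3.14].

## Interface

Orientations are given as a unit quaternion [x, y, z, w].
In Python, from workcell import * gives the robot as it stands.
- The arm moves only by the tool arm_command, never from a script. Its arguments are lists of equal length, an entry for each row: "translation": the shift along the tool's x, y, z in cm, a list of three; "turn": the turn about the tool's z in rad; "hand": the closure, from 0 (fully open) to 1 (shut). In form: {"translation": [[x, y, z], ...], "turn": [turn, ...], "hand": [hand, ...]}. A call has 1 to 5 rows; each row is the pose to reach, as a shift and turn from the pose commanded when the call began, along the tool's axes at that moment; what a row does not reach only later rows make up. A row lasts 1/12 s, in which the tool goes at most 41.7 mm and 7.16 degrees, less where a joint would pass 70% of its speed; a pose out of reach is approached as far as the arm can. A call with a gripper value outside its range is refused whole. The fingers move at their own pace and stop on an object; the grip force is fixed at half the most. Time passes only in rows, so rows that repeat a pose let the fingers close. It gives the time, the measured TCP pose, the force and the opening at its end, in the units of the state.
- get_obs(): the state, without advancing time (a new reading comes with each control period).
- camera(name): name is "side" or "top"; returns (picture, depth): 480x640x3 uint8, red, green, blue; 480x640 float32, m along the optical axis (not along the pixel's ray), 0 where there is no reading.
- camera_info(name): a dict with "mtx" (3x3 intrinsics, pixels), "world_to_cam" (4x4, takes a point from world to camera coordinates). Camera axes: x right, y down, z forward; pixel columns grow to the right and rows downward; lengths in m; the calibration is good to about 2 mm. A picture is of the moment at which its call begins. camera_info takes no time and is no camera call.
- job_done(): hands the job in, once; it reports no verdict.
Trained networks look in the newest picture that a camera, given by its name, has taken for a name from the list of things; names that differ only in an ending like _2 or _b are one class to them, and where a whole thing is asked for, a point or a joint stands for the part that bears it (a point fixed in the world has none). Each returns a list of dicts, best first, with "conf" (0 to 1); they miss things now and then, are a little off and sometimes report something else, mostly with a low value. They report only what shows in the picture. A call takes as long as a camera call. They do not tell look-alikes from the thing itself.
- search_frame(camera, name): "location" ([row, column] in pixels, amid what is visible of it).
- spot_point(camera, name): "location" ([row, column] in pixels: a listed point, or the origin of a listed thing).
The state is a dict: "clock": time; "joint_pos": joint angles; "joint_vel": joint speeds; "tau": joint torques, N m; "eef_pos": TCP position; "tool_rot": TCP orientation; "ft_force": force on the tool from outside, world axes, zero at the start; "ft_torque": the same for the moment, N m; "grip_width": finger opening in m.
Only numpy, scipy, OpenCV 4.12 (cv2) and the standard library are available. Lean on these libraries where they do the work, as an engineer would, in place of code of your own. Each camera call takes 0.05 s, during which the arm holds its last target. There are 200 camera calls.

## Task

Load the arbor on the green stand: slide on the brass spacer first, then the steel gear, then fit the red-handled end cap over the rod's end, mouth first, so that all three sit snug against each other and against the yellow stop collar (it is clamped at a different depth each time: find it by feel). Finish with a light steady push of about 10 N on the cap for half a second to settle the stack, then let go; the faces are ground, so push gently throughout, never pressing face on face with more than 15 N or forcing a part on the rod. Leave the dark roller and the tools, can and carton where they are.

Things in the scene. Friction and masses are not known exactly. Their poses are not given: they have to be found in the camera images.
- arbor: Green fixed stand (base 110 x 90 mm, upright with a round boss of radius 30 mm, top 160 mm over the table). Origin on the table under it. A steel rod, diameter 16 mm, sticks out level along the stand's own -y, its axis at x = 0, 130 mm above the table. The boss ends at y = -15 mm.
- rod_tip (a point): Centre of the rod's free end, 133 mm from the stand's origin along -y; axes as the stand (+y into the stand). The last 3 mm taper to diameter 11 mm. A rigid yellow stop collar (diameter 36, 14 mm long) is clamped on the rod, its face 74 to 100 mm in from this tip, differently each time and not reported: feel or see it. The loaded rod reaches 28 to 54 mm into the cap.
- rack: Fixed wooden base 80 x 300 x 12 mm with two aluminium rails along its own y (5 mm thick, inner faces 20 mm apart, outer faces 30 mm apart, tops 35 mm above the table) on which the parts lie with their axes along the rack's y. Origin on the table under its centre.
- spacer: Brass spacer, a plain ring: outer diameter 44, length 26, bore 18.4 mm, about 0.24 kg. Origin at its centre; bore along its y. On the rack its centre is 55 mm above the table. It lies in one of four places on the rack, mixed with the others.
- gear: Steel change gear: outer diameter 64 over the (look-only) teeth, solid diameter 60, thickness 20, bore 18.4 mm, about 0.36 kg. Origin at its centre; bore along its y. On the rack its centre is 63 mm above the table.
- cap: End cap, 64 mm long: steel flange, diameter 54, length 30 mm, at its open end, then a red round grip, diameter 32, length 34 mm, closed at the far end; bore 18.4 mm, 56 mm deep, about 0.22 kg. Origin on its axis where flange and grip meet: mouth at its y = +30 mm, grip to y = -34 mm (middle -17 mm). The mouth faces the rack's +y. On the rack its axis is 60 mm above the table. When home, its mouth touches the gear.
- roller: Dark solid steel roller, diameter 40, length 30 mm, no hole, also lying on the rack: leave it alone. Origin at its centre.
- wrench: Wrench lying on the table; leave alone.
- screwdriver: Screwdriver lying on the table; leave alone.
- can: Spray can standing on the table, 66 mm diameter, 150 mm tall; leave alone.
- carton: Yellow carton 120 x 80 x 50 mm; leave alone.
- hammer: Hammer lying on the table; leave alone.
Not all that is in view belongs to the job. Leave any blue look-alike of the spacer alone.

How it is judged:
By the outcome, as a careful person would: the job done as asked, in the order asked, and still so for the second after the job is handed in, with the robot touching nothing.
It also fails if it takes over 72 s, if anything falls off the work surface, if the arm or the gripper's body presses on something with over 40 N, if the wrist force passes 120 N, or if a joint passes its speed limit or range.

## Working session

There is one attempt and no reset: what is moved stays moved. The work goes in short steps, Python scripts to look and compute and a tool call to move; the robot and the scene stay as the last step left them, time stands still between calls to the robot, and variables do not carry over. Pictures are saved under pics/ and viewed, about 8 in all and at most 12, crops included, and the job is handed in when it is done.

Besides the shell and the picture viewer there is one more tool, called after "Call:" by a JSON object that holds its "op" and its "data". arm_command: Moves the arm, as the interface text tells. Its arguments: {"type":"object","properties":{"translation":{"type":"array","items":{"type":"array","items":{"type":"number"}}},"turn":{"type":"array","items":{"type":"number"}},"hand":{"type":"array","items":{"type":"number"}}},"required":["translation","turn","hand"]}

```bash
ls; mkdir -p pics
cat > h.py <<'E'
from workcell import *
import numpy as np, cv2
from scipy.spatial.transform import Rotation as R
def px2w(cam,r,c,d):
    i=camera_info(cam);K=np.array(i["mtx"]);T=np.linalg.inv(np.array(i["world_to_cam"]))
    p=np.array([(c-K[0,2])*d/K[0,0],(r-K[1,2])*d/K[1,1],d,1]);return (T@p)[:3]
def w2px(cam,p):
    i=camera_info(cam);K=np.array(i["mtx"]);q=np.array(i["world_to_cam"])@np.r_[p,1]
    u=K@q[:3];return u[1]/u[2],u[0]/u[2],q[2]
def ray(cam,r,c,z):
    a=px2w(cam,r,c,.1);b=px2w(cam,r,c,1.);t=(z-a[2])/(b[2]-a[2]);return a+t*(b-a)
def cloud(cam,D):
    i=camera_info(cam);K=np.array(i["mtx"]);T=np.linalg.inv(np.array(i["world_to_cam"]))
    r,c=np.mgrid[:480,:640];P=np.stack([(c-K[0,2])*D/K[0,0],(r-K[1,2])*D/K[1,1],D,np.ones_like(D)],-1)
    return (P@T.T)[...,:3]
E
python3 - <<'E'
from h import *
o=get_obs();print({k:np.round(v,3) for k,v in o.items()})
for n in ["top","side"]:
    p,D=camera(n);np.save(f"pics/{n}0.npy",D);cv2.imwrite(f"pics/{n}0.png",p[...,::-1])
    print(n,np.round(np.array(camera_info(n)["world_to_cam"]),3).tolist(),np.array(camera_info(n)["mtx"]).tolist())
    C=cloud(n,D)
    for t in ["arbor","rack","spacer","gear","cap","roller","rod_tip"]:
        for d in spot_point(n,t)[:3]:
            r,c=d["location"];ri,ci=int(np.clip(r,0,479)),int(np.clip(c,0,639));print(n,t,round(d["conf"],2),np.round(d["location"],1),np.round(C[ri,ci],3))
E
```

```text
pics
{'clock': np.float64(0.0), 'joint_pos': array([1.16 , 0.241, 0.004, 1.335, 0.   , 1.571]), 'joint_vel': array([-0.001,  0.001,  0.002, -0.   ,  0.   , -0.001]), 'tau': array([ 2.0000e-03, -3.7231e+01,  2.5241e+01,  1.7000e-02,  0.0000e+00,
        0.0000e+00]), 'eef_pos': array([0.199, 0.458, 0.244]), 'tool_rot': array([ 0.204,  0.979, -0.001, -0.   ]), 'ft_force': array([-0.288,  0.226, -0.116]), 'ft_torque': array([ 0.027, -0.025, -0.037]), 'grip_width': np.float64(0.085)}
top [[0.026, -1.0, 0.007, -0.113], [-0.981, -0.027, -0.19, 0.583], [0.19, -0.002, -0.982, 1.248], [0.0, 0.0, 0.0, 1.0]] [[521.3852410849194, 0.0, 314.4940850882267], [0.0, 521.3852410849194, 240.66059985484495], [0.0, 0.0, 1.0]]
top arbor 0.79 [246.8 173. ] [0.569 0.265 0.019]
top arbor 0.17 [282.6 311.5] [ 0.48  -0.092  0.07 ]
top rack 0.87 [283.5 352.1] [ 0.487 -0.196  0.014]
top spacer 0.73 [336.3 378.6] [ 0.356 -0.264  0.002]
top spacer 0.72 [320.8 349.7] [ 0.394 -0.19   0.004]
top spacer 0.71 [247.7 378.6] [ 0.584 -0.264  0.001]
top gear 0.72 [280.9 337.7] [ 0.484 -0.154  0.096]
top gear 0.47 [281.  367
[... 383 characters left out ...]
0, 0.0, 0.0, 1.0]] [[588.7756052027663, 0.0, 320.49415541105725], [0.0, 588.7756052027663, 240.89063232159225], [0.0, 0.0, 1.0]]
side arbor 0.6 [424.6 270.3] [0.573 0.308 0.049]
side rack 0.93 [252.  374.3] [ 0.47  -0.145  0.044]
side spacer 0.81 [252.9 414.9] [ 0.385 -0.198  0.012]
side spacer 0.79 [234.4 430.6] [ 0.356 -0.249  0.027]
side spacer 0.62 [220.1 340. ] [ 0.567 -0.257  0.027]
side gear 0.96 [239.1 370.9] [ 0.48  -0.145  0.08 ]
side gear 0.7 [420.  268.6] [0.575 0.308 0.06 ]
side gear 0.39 [183.9 321.6] [ 0.651 -0.426  0.003]
side cap 0.78 [203.9 377.6] [ 0.484 -0.271  0.081]
side roller 0.63 [267.7 362. ] [ 0.484 -0.067  0.07 ]
side rod_tip 0.77 [321.5 300.6] [0.557 0.155 0.137]
```

```bash
python3 -c "
import cv2,numpy as np
a=cv2.imread('pics/top0.png');b=cv2.imread('pics/side0.png')
print(a.shape)"; ls pics
```

```text
(480, 640, 3)
side0.npy
side0.png
top0.npy
top0.png
```

View pics/top0.png

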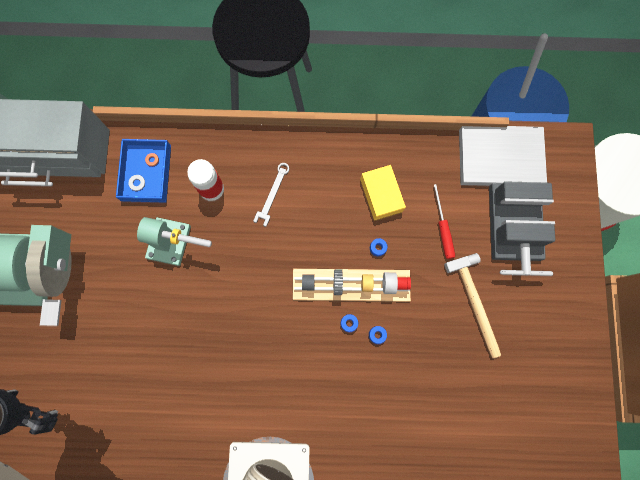

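View pics/side0.png

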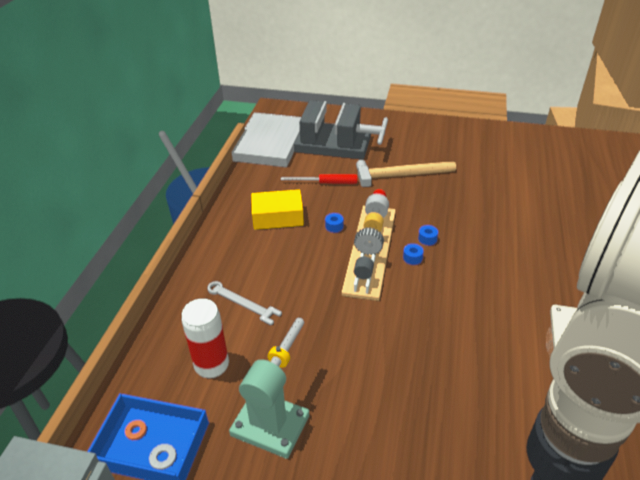

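Run:
```python
from h import *
import workcell
print([n for n in dir(workcell) if not n.startswith('_')], getattr(workcell,'tip_reach',None))
for n in ["top","side"]:
    D=np.load(f"pics/{n}0.npy");P=cv2.imread(f"pics/{n}0.png");C=cloud(n,D)
    hsv=cv2.cvtColor(P,cv2.COLOR_BGR2HSV)
    # rod: points above .10 in region, gray
    box=(C[...,0]>.5)&(C[...,0]<.66)&(C[...,1]>.12)&(C[...,1]<.36)&(C[...,2]>.105)&(D>0)
    gray=box&(hsv[...,1]<60); yel=box&(hsv[...,0]>20)&(hsv[...,0]<34)&(hsv[...,1]>120)
    green=(C[...,0]>.45)&(C[...,0]<.7)&(C[...,1]>.1)&(C[...,1]<.4)&(D>0)&(hsv[...,0]>60)&(hsv[...,0]<90)&(hsv[...,1]>40)
    for k,m in dict(rod=gray&(C[...,1]<.26),yel=yel,base=green&(abs(C[...,2]-.015)<.02),up=green&(C[...,2]>.13)).items():
        q=C[m]; 
        if len(q)<5: print(n,k,len(q));continue
        c=np.median(q,0);w=q[np.linalg.norm(q-c,axis=1)<.12];print(n,k,len(q),'min',q.min(0).round(3),'max',q.max(0).round(3),'med',c.round(3))
        if k=='rod':
            for lo in np.arange(.13,.26,.02):
                s=w[(w[:,1]>=lo)&(w[:,1]<lo+.02)]
                if len(s): print('  ',round(lo,2),len(s),s.mean(0).round(4),s[:,2].max().round(3))
    # rack parts
    m=(C[...,0]>.42)&(C[...,0]<.55)&(C[...,1]>-.38)&(C[...,1]<-.0)&(D>0)
    for zz in (.05,.066):
        q=C[m&(C[...,2]>zz)&(C[...,2]<.12)]
        hist=np.histogram(q[:,1],bins=np.arange(-.36,0,.005))
        print(n,zz,[(round(b,3),int(h)) for h,b in zip(*hist) if h])
    q=C[m&(abs(C[...,2]-.012)<.005)];
    if len(q): print('base',q.min(0).round(3),q.max(0).round(3), cv2.minAreaRect(q[:,:2].astype(np.float32)))
    big=P[210:330,270:440] if n=='top' else P[180:310,320:420]
a=cv2.imread('pics/top0.png')
t=cv2.resize(a[255:310,280:425],(797,302),interpolation=cv2.INTER_CUBIC)
s=cv2.resize(a[205:275,130:220],(386,300),interpolation=cv2.INTER_CUBIC)
s2=cv2.resize(cv2.imread('pics/side0.png')[300:390,230:330],(333,300),interpolation=cv2.INTER_CUBIC)
o=np.zeros((602,797,3),np.uint8);o[:302]=t;o[302:,:386]=s;o[302:,400:733]=s2;cv2.imwrite('pics/crop1.png',o)
for p in ([.203,.979,0,0],): print(R.from_quat(p).as_matrix().round(3))
```

```text
['Unreachable', 'camera', 'camera_info', 'get_obs', 'job_done', 'search_frame', 'spot_point', 'tip_reach'] 0.014
top rod 321 min [0.551 0.145 0.111] max [0.608 0.26  0.157] med [0.568 0.2   0.136]
   0.13 13 [0.5583 0.1478 0.134 ] 0.138
   0.15 59 [0.5592 0.1599 0.1358] 0.142
   0.17 57 [0.5631 0.18   0.1364] 0.142
   0.19 58 [0.5669 0.1998 0.136 ] 0.144
   0.21 41 [0.57   0.2171 0.1369] 0.151
   0.23 29 [0.5753 0.2437 0.1386] 0.153
   0.25 64 [0.589  0.2571 0.1356] 0.157
top yel 81 min [0.556 0.221 0.117] max [0.589 0.24  0.154] med [0.57  0.229 0.144]
top base 615 min [0.522 0.229 0.003] max [0.642 0.333 0.034] med [0.554 0.274 0.02 ]
top up 577 min [0.551 0.256 0.13 ] max [0.615 0.314 0.164] med [0.58  0.283 0.155]
top 0.05 [(np.float64(-0.335), 20), (np.float64(-0.33), 27), (np.float64(-0.325), 25), (np.float64(-0.32), 28), (np.float64(-0.315), 29), (np.float64(-0.31), 24), (np.float64(-0.305), 15), (np.float64(-0.3), 40), (np.float64(-0.295), 43), (np.float64(-0.29), 46), (np.float64(-0.285), 47), (np.float64(-0.28), 44), (np.float64(-0.275), 52), (np.float64(-0.27), 34), (np.fl
[... 3434 characters left out ...]
.23), 27), (np.float64(-0.225), 25), (np.float64(-0.22), 46), (np.float64(-0.215), 11), (np.float64(-0.175), 1), (np.float64(-0.17), 17), (np.float64(-0.165), 34), (np.float64(-0.16), 47), (np.float64(-0.155), 50), (np.float64(-0.15), 195), (np.float64(-0.145), 41), (np.float64(-0.1), 14), (np.float64(-0.095), 28), (np.float64(-0.09), 25), (np.float64(-0.085), 25), (np.float64(-0.08), 23), (np.float64(-0.075), 30), (np.float64(-0.07), 36), (np.float64(-0.065), 1)]
base [ 0.431 -0.375  0.007] [ 0.55  -0.021  0.017] ((0.48935186862945557, -0.1980132907629013), (0.11803653091192245, 0.3549676537513733), 0.5792379975318909)
[[-0.918  0.398  0.   ]
 [ 0.398  0.918  0.   ]
 [ 0.     0.    -1.   ]]
```

View pics/crop1.png

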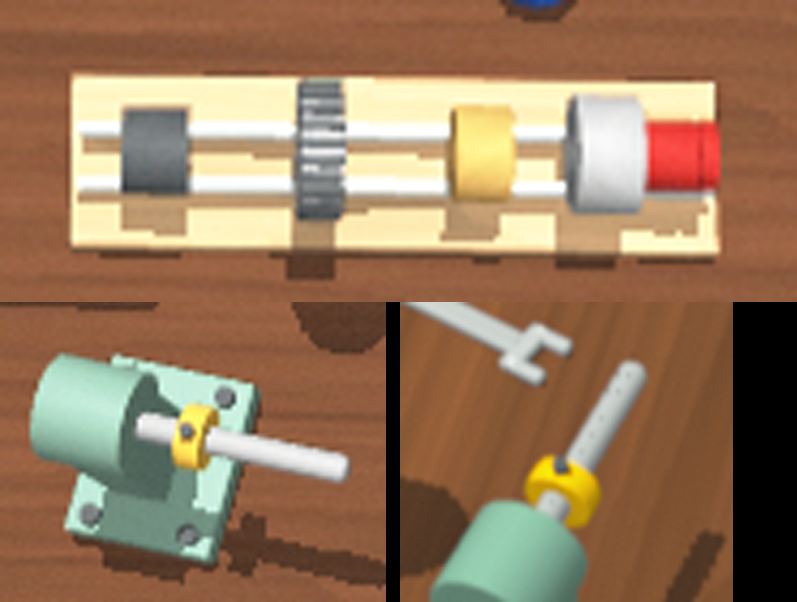

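```bash
cat > fit.py <<'E'
from h import *
from scipy.optimize import least_squares
def cyl(q,rad,z,y0,a0=None):
    f=lambda p:np.hypot((q[:,0]-p[0]-(p[1] if a0 is None else np.tan(a0))*(q[:,1]-y0))*np.cos(np.arctan(p[1]) if a0 is None else a0),q[:,2]-z-p[2])-rad
    s=least_squares(f,[q[:,0].mean(),0. if a0 is None else 0,0],loss='soft_l1',f_scale=.001);return s.x,np.sqrt(np.mean(s.fun**2))
E
python3 - <<'E'
from fit import *
for n in ["top","side"]:
    D=np.load(f"pics/{n}0.npy");P=cv2.imread(f"pics/{n}0.png");C=cloud(n,D);hsv=cv2.cvtColor(P,cv2.COLOR_BGR2HSV)
    def sel(x0,x1,y0,y1,z0,z1): return C[(C[...,0]>x0)&(C[...,0]<x1)&(C[...,1]>y0)&(C[...,1]<y1)&(C[...,2]>z0)&(C[...,2]<z1)]
    q=sel(.53,.6,.152,.215,.115,.15);print(n,'rod',[x for x in cyl(q,.008,.13,.18)])
    xs=[]
    for nm,r,z,a,b in [('roller',.02,.053,-.098,-.07),('gear',.031,.063,-.168,-.15),('spacer',.022,.055,-.244,-.22),('flange',.027,.06,-.298,-.273),('grip',.016,.06,-.332,-.305)]:
        q=sel(.44,.53,a,b,z-.005,.12);s,e=cyl(q,r,z,(a+b)/2,0.);xs.append(((a+b)/2,s[0]));
        print(n,nm,len(q),'x',s[0].round(4),'dz',s[2].round(4),'rms',e.round(4),'y pct',np.percentile(q[:,1],[0,100]).round(4))
    for nm,z0,a,b in [('roller',.06,-.12,-.05),('gear',.07,-.19,-.13),('spacer',.06,-.26,-.2),('flange',.078,-.315,-.25),('cap',.065,-.36,-.25)]:
        q=sel(.47,.50,a,b,z0,.11);print('   ',nm,'y ext',np.percentile(q[:,1],[1,99]).round(4))
    print('rack slope',np.polyfit(*zip(*xs),1))
    print('cam',np.linalg.inv(np.array(camera_info(n)["world_to_cam"]))[:3,3].round(3))
    m=cv2.inRange(hsv,(12,30,190),(28,130,255));
    m[:, :280]=0;m[:,430:]=0;m[:250]=0 if n=='top' else m[:250];cs,_=cv2.findContours(m,0,2);c=max(cs,key=cv2.contourArea)
    if n=='top':
        bx=cv2.boxPoints(cv2.minAreaRect(c));print('rack corners',[ray(n,v,u,.012).round(4).tolist() for u,v in bx])
E
```

```text
top rod [array([5.64064303e-01, 1.69015950e-01, 1.42739415e-04]), np.float64(0.0018711185155103967)]
top roller 177 x 0.4823 dz -0.0006 rms 0.0022 y pct [-0.0969 -0.0701]
top gear 183 x 0.4839 dz 0.0001 rms 0.0023 y pct [-0.167 -0.15 ]
top spacer 170 x 0.4843 dz -0.0011 rms 0.0021 y pct [-0.243  -0.2201]
top flange 222 x 0.4853 dz -0.0001 rms 0.0022 y pct [-0.2978 -0.2732]
top grip 141 x 0.4855 dz -0.0007 rms 0.002 y pct [-0.3315 -0.3055]
    roller y ext [-0.0967 -0.0693]
    gear y ext [-0.1662 -0.1466]
    spacer y ext [-0.2427 -0.2177]
    flange y ext [-0.3094 -0.2697]
    cap y ext [-0.3331 -0.2694]
rack slope [-0.01318426  0.48139952]
cam [ 0.337 -0.095  1.337]
rack corners [[0.5214, -0.0444, 0.012], [0.5243, -0.1494, 0.012], [0.445, -0.1509, 0.012], [0.4423, -0.0471, 0.012]]
side rod [array([0.56432414, 0.18326966, 0.00144821]), np.float64(0.0011711897369214978)]
side roller 196 x 0.483 dz 0.0008 rms 0.0032 y pct [-0.0978 -0.07  ]
side gear 154 x 0.484 dz 0.0013 rms 0.006 y pct [-0.1666 -0.1501]
side spacer 129 x 0.4854 dz 0.0011 rms 0.0038 y pct [-0.2431 -0.2202]
side flange 161 x 0.486 dz 0.0015 rms 0.0052 y pct [-0.2977 -0.2732]
side grip 54 x 0.4871 dz 0.0014 rms 0.0015 y pct [-0.3319 -0.3129]
    roller y ext [-0.0971 -0.0651]
    gear y ext [-0.1689 -0.1424]
    spacer y ext [-0.241 -0.212]
    flange y ext [-0.2987 -0.2644]
    cap y ext [-0.3325 -0.265 ]
rack slope [-0.01671973  0.48149618]
cam [0.363 0.798 0.915]
```

Call:
{"op": "arm_command", "data": {"translation": [[-2.88, -2.78, 0], [-5.76, -5.56, 0], [-8.64, -8.34, 0], [-11.52, -11.12, 0], [-14.4, -13.9, 0]], "turn": [0, 0, 0, 0, 0], "hand": [0, 0, 0, 0, 0]}}

```text
clock: 1.22
eef_pos: [0.2764, 0.2719, 0.2454]
tool_rot: [0.203, 0.979, 0.0, 0.0]
ft_force: [2.1, -0.5, -0.2]
grip_width: 0.0853
```

Call:
{"op": "arm_command", "data": {"translation": [[-2.88, -2.78, 0], [-5.76, -5.56, 0], [-8.64, -8.34, 0], [-11.52, -11.12, 0], [-14.4, -13.9, 0]], "turn": [0, 0, 0, 0, 0], "hand": [0, 0, 0, 0, 0]}}

```text
clock: 1.63
eef_pos: [0.353, 0.0867, 0.2457]
tool_rot: [0.204, 0.979, 0.0, 0.001]
ft_force: [0.8, 0.9, -0.1]
grip_width: 0.0852
```

Call:
{"op": "arm_command", "data": {"translation": [[-2.88, -2.78, 0], [-5.76, -5.56, 0], [-8.64, -8.34, 0], [-11.52, -11.12, 0], [-14.4, -13.9, 0]], "turn": [0.12, 0.24, 0.36, 0.48, 0.6], "hand": [0, 0, 0, 0, 0]}}

```text
clock: 2.05
eef_pos: [0.4296, -0.0986, 0.2456]
tool_rot: [0.487, 0.873, 0.0, 0.0]
ft_force: [1.6, 0.3, 0.6]
grip_width: 0.0856
```

```bash
cat > go.py <<'E'
import sys
from h import *
# usage: go.py x y z heading(tool y)  -> shift in tool axes (cm), turn
def go(x,y,z,hd):
    o=get_obs();M=R.from_quat(o["tool_rot"]).as_matrix();d=np.array([x,y,z])-o["eef_pos"]
    h=np.arctan2(M[1,1],M[0,1]);t=-((hd-h+np.pi)%(2*np.pi)-np.pi)
    print('t',round(float(o["clock"]),2),'pos',np.round(o["eef_pos"]*1e3,1),'head',h.round(4),'z-axis',M[:,2].round(3),'F',np.round(o["ft_force"],1),'w',round(float(o["grip_width"])*1e3,1))
    print('shift cm',(M.T@d*100).round(2),'turn',round(float(t),3))
if __name__=="__main__": go(*map(float,sys.argv[1:]))
E
python3 go.py .4848 -.2295 .12 .015
```

```text
t 2.05 pos [429.6 -98.6 245.6] head 0.5535 z-axis [ 0.001 -0.    -1.   ] F [1.6 0.3 0.6] w 85.6
shift cm [-14.03  -2.19  12.56] turn 0.538
```

Call:
{"op": "arm_command", "data": {"translation": [[-2.8, -0.44, 2.5], [-5.6, -0.88, 5], [-8.4, -1.32, 7.5], [-11.2, -1.76, 10], [-14.03, -2.19, 12.5]], "turn": [0.11, 0.22, 0.33, 0.44, 0.538], "hand": [0, 0, 0, 0, 0]}}

```text
clock: 2.47
eef_pos: [0.4855, -0.2284, 0.1192]
tool_rot: [0.701, 0.713, 0.0, 0.0]
ft_force: [-0.4, 0.8, 0.6]
grip_width: 0.0853
```

Call:
{"op": "arm_command", "data": {"translation": [[0, 0, 0], [0, 0, 0]], "turn": [0, 0], "hand": [0, 0]}}

```text
clock: 2.63
eef_pos: [0.4839, -0.2274, 0.1177]
tool_rot: [0.7, 0.714, -0.001, -0.003]
ft_force: [-1.0, 1.0, 0.0]
grip_width: 0.0852
```

```bash
python3 go.py .4848 -.2295 .050 .015
python3 - <<'E'
from h import *
p,D=camera("top");q,_=camera("side")
cv2.imwrite('pics/c2.png',np.hstack([cv2.resize(p[230:320,280:430],(500,300),interpolation=2),cv2.resize(q[160:260,320:420],(300,300),interpolation=2)])[...,::-1])
E
```

```text
t 2.63 pos [ 483.9 -227.4  117.7] head 0.0206 z-axis [-0.005  0.002 -1.   ] F [-1.  1.  0.] w 85.2
shift cm [-0.23  0.12  6.77] turn 0.006
```

View pics/c2.png

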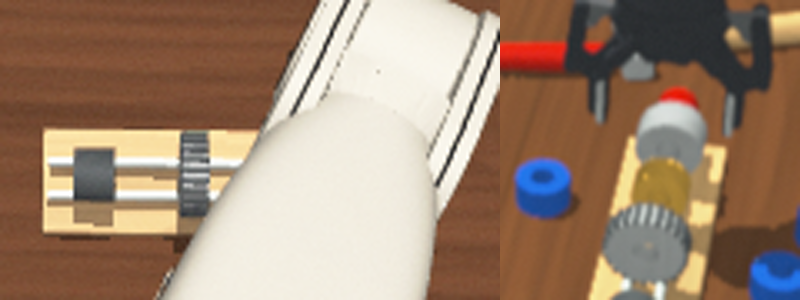

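Call:
{"op": "arm_command", "data": {"translation": [[-0.1, 0.06, 2.5], [-0.2, 0.1, 5], [-0.2, 0.1, 6.5], [-0.2, 0.1, 6.7], [-0.2, 0.1, 6.7]], "turn": [0, 0, 0, 0, 0], "hand": [0, 0, 0, 0, 0]}}

```text
clock: 3.15
eef_pos: [0.4862, -0.2279, 0.0542]
tool_rot: [0.699, 0.715, 0.0, 0.0]
ft_force: [0.8, 0.2, 0.3]
grip_width: 0.0856
```

```bash
python3 go.py .4848 -.2295 .050 .015;python3 go.py .4848 -.2295 .050 .015
```

```text
t 3.15 pos [ 486.2 -227.9   54.2] head 0.0238 z-axis [ 0. -0. -1.] F [0.8 0.2 0.3] w 85.6
shift cm [-0.15 -0.14  0.42] turn 0.009
t 3.15 pos [ 486.2 -227.9   54.2] head 0.0238 z-axis [ 0. -0. -1.] F [0.8 0.2 0.3] w 85.6
shift cm [-0.15 -0.14  0.42] turn 0.009
```

Call:
{"op": "arm_command", "data": {"translation": [[-0.1, 0, 0], [-0.1, 0, 0]], "turn": [0, 0], "hand": [0, 0]}}

```text
clock: 3.32
eef_pos: [0.4877, -0.2303, 0.0556]
tool_rot: [0.699, 0.715, 0.001, 0.002]
ft_force: [-0.0, 0.4, -0.1]
grip_width: 0.0855
```

```bash
python3 go.py .4848 -.2295 .050 .015
```

```text
t 3.32 pos [ 487.7 -230.3   55.6] head 0.0227 z-axis [ 0.004 -0.002 -1.   ] F [-0.   0.4 -0.1] w 85.5
shift cm [ 0.09 -0.3   0.55] turn 0.008
```

Call:
{"op": "arm_command", "data": {"translation": [[0, 0, 0]], "turn": [0], "hand": [0]}}

```text
clock: 3.4
eef_pos: [0.4875, -0.2303, 0.0551]
tool_rot: [0.699, 0.715, 0.001, 0.002]
ft_force: [0.0, 1.3, 0.4]
grip_width: 0.0853
```

```bash
python3 go.py .4848 -.2295 .050 .015
```

```text
t 3.4 pos [ 487.5 -230.3   55.1] head 0.0224 z-axis [ 0.003 -0.001 -1.   ] F [0.  1.3 0.4] w 85.3
shift cm [ 0.09 -0.27  0.51] turn 0.007
```

Call:
{"op": "arm_command", "data": {"translation": [[0.05, -0.13, 0.25], [0.05, -0.27, 0.5], [0.05, -0.27, 0.5], [0.05, -0.27, 0.5]], "turn": [0.008, 0.008, 0.008, 0.008], "hand": [0, 0, 0, 0]}}

```text
clock: 3.73
eef_pos: [0.4831, -0.2294, 0.0481]
tool_rot: [0.702, 0.712, -0.0, -0.0]
ft_force: [0.4, -0.3, 0.1]
grip_width: 0.0855
```

```bash
python3 go.py .4848 -.2295 .050 .015
```

```text
t 3.73 pos [ 483.1 -229.4   48.1] head 0.0138 z-axis [-0.001  0.    -1.   ] F [ 0.4 -0.3  0.1] w 85.5
shift cm [-0.02  0.17 -0.19] turn -0.001
```

Call:
{"op": "arm_command", "data": {"translation": [[0, 0, 0]], "turn": [0], "hand": [0]}}

```text
clock: 3.82
eef_pos: [0.4834, -0.2295, 0.0482]
tool_rot: [0.702, 0.712, -0.0, -0.0]
ft_force: [-0.1, -0.6, -0.2]
grip_width: 0.0856
```

Call:
{"op": "arm_command", "data": {"translation": [[0, 0, 0]], "turn": [0], "hand": [0]}}

```text
clock: 3.9
eef_pos: [0.4836, -0.2295, 0.0483]
tool_rot: [0.702, 0.712, -0.0, -0.0]
ft_force: [1.0, -0.2, 0.8]
grip_width: 0.0857
```

Call:
{"op": "arm_command", "data": {"translation": [[0, 0, 0]], "turn": [0], "hand": [0]}}

```text
clock: 3.98
eef_pos: [0.4836, -0.2295, 0.0483]
tool_rot: [0.702, 0.712, -0.0, 0.0]
ft_force: [0.3, 0.9, -0.4]
grip_width: 0.0852
```

Call:
{"op": "arm_command", "data": {"translation": [[0, 0, 0]], "turn": [0], "hand": [0]}}

```text
clock: 4.07
eef_pos: [0.4836, -0.2295, 0.0483]
tool_rot: [0.702, 0.712, 0.0, 0.0]
ft_force: [0.4, -0.7, 0.5]
grip_width: 0.0855
```

```bash
python3 go.py .4848 -.2295 .050 .015
```

```text
t 4.07 pos [ 483.6 -229.5   48.3] head 0.014 z-axis [ 0. -0. -1.] F [ 0.4 -0.7  0.5] w 85.5
shift cm [-0.    0.12 -0.17] turn -0.001
```

Call:
{"op": "arm_command", "data": {"translation": [[0, 0.12, -0.17], [0, 0.12, -0.17]], "turn": [0, 0], "hand": [0, 0]}}

```text
clock: 4.23
eef_pos: [0.4852, -0.2296, 0.0503]
tool_rot: [0.702, 0.712, 0.0, 0.0]
ft_force: [0.9, -1.0, 0.1]
grip_width: 0.0855
```

Call:
{"op": "arm_command", "data": {"translation": [[0, 0, 0], [0, 0, 0], [0, 0, 0], [0, 0, 0], [0, 0, 0]], "turn": [0, 0, 0, 0, 0], "hand": [1, 1, 1, 1, 1]}}

```text
clock: 4.65
eef_pos: [0.4849, -0.2295, 0.0502]
tool_rot: [0.702, 0.712, 0.0, 0.0]
ft_force: [-1.1, 0.8, 2.0]
grip_width: 0.0412
```

Call:
{"op": "arm_command", "data": {"translation": [[0, 0, 0], [0, 0, 0]], "turn": [0, 0], "hand": [1, 1]}}

```text
clock: 4.82
eef_pos: [0.485, -0.2295, 0.0503]
tool_rot: [0.702, 0.712, 0.0, 0.0]
ft_force: [0.8, 0.6, 2.7]
grip_width: 0.0417
```

```bash
python3 go.py .4848 -.2295 .050 .015
```

```text
t 4.82 pos [ 485.  -229.5   50.3] head 0.014 z-axis [ 0.001 -0.    -1.   ] F [0.8 0.6 2.7] w 41.7
shift cm [ 0.   -0.02  0.03] turn -0.001
```

Call:
{"op": "arm_command", "data": {"translation": [[0, 0, -2], [0, 0, -5], [0, 0, -9], [0, 0, -9], [0, 0, -9]], "turn": [0, 0, 0, 0, 0], "hand": [1, 1, 1, 1, 1]}}

```text
clock: 5.23
eef_pos: [0.4863, -0.2302, 0.1421]
tool_rot: [0.702, 0.712, 0.001, 0.002]
ft_force: [-0.5, -0.5, -3.6]
grip_width: 0.0414
```

Call:
{"op": "arm_command", "data": {"translation": [[3.5, 0.8, 0], [7, 1.6, 0], [10.5, 2.4, 0], [14, 3.2, 0], [17.5, 4, 0]], "turn": [0, 0, 0, 0, 0], "hand": [1, 1, 1, 1, 1]}}

```text
clock: 5.65
eef_pos: [0.5205, -0.0523, 0.1375]
tool_rot: [0.702, 0.712, -0.002, -0.002]
ft_force: [1.1, -0.1, -2.1]
grip_width: 0.0414
```

Call:
{"op": "arm_command", "data": {"translation": [[3.5, 0.7, 0], [7, 1.4, 0], [10.5, 2.1, 0], [14, 2.8, 0.5], [14, 2.8, 0.5]], "turn": [0.06, 0.12, 0.19, 0.194, 0.194], "hand": [1, 1, 1, 1, 1]}}

```text
clock: 6.07
eef_pos: [0.5473, 0.0925, 0.1318]
tool_rot: [0.765, 0.644, -0.001, -0.002]
ft_force: [0.5, 0.5, -2.9]
grip_width: 0.0418
```

Call:
{"op": "arm_command", "data": {"translation": [[0, 0, 0], [0, 0, 0], [0, 0, 0]], "turn": [0, 0, 0], "hand": [1, 1, 1]}}

```text
clock: 6.32
eef_pos: [0.5472, 0.0854, 0.1337]
tool_rot: [0.768, 0.64, -0.001, -0.001]
ft_force: [-0.3, -0.2, -1.6]
grip_width: 0.0418
```

```bash
python3 go.py .5512 .1087 .125 -.18
python3 - <<'E'
from fit import *
n="side";p,D=camera(n);np.save('pics/side3.npy',D);cv2.imwrite('pics/side3.png',p[...,::-1])
t,E=camera("top");np.save('pics/top3.npy',E);cv2.imwrite('pics/top3.png',t[...,::-1])
a=cv2.resize(p[260:400,220:360],(400,400),interpolation=2);b=cv2.resize(t[190:290,130:230],(400,400),interpolation=2)
cv2.imwrite('pics/c3.png',np.hstack([a,b])[...,::-1])
E
```

```text
t 6.32 pos [547.2  85.4 133.7] head -0.1811 z-axis [-0.003 -0.001 -1.   ] F [-0.3 -0.2 -1.6] w 41.8
shift cm [ 2.37 -0.03  0.87] turn -0.001
```

View pics/c3.png

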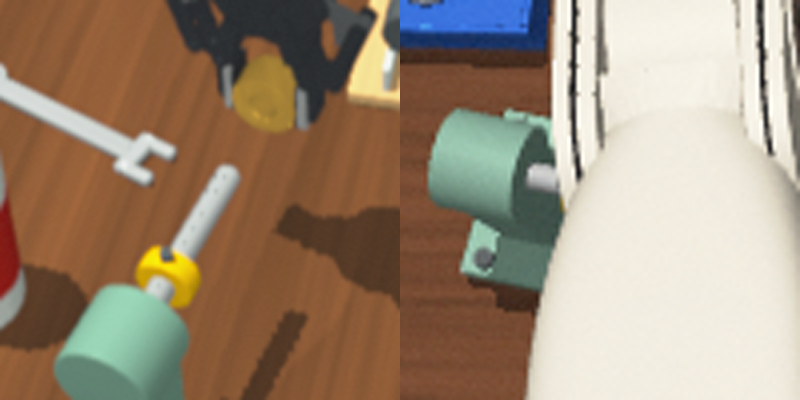

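Run:
```python
from fit import *
n='side';D=np.load('pics/side3.npy');P=cv2.imread('pics/side3.png');C=cloud(n,D);hsv=cv2.cvtColor(P,cv2.COLOR_BGR2HSV)
tcp=np.array([.5472,.0854,.1337]);u=np.array([np.sin(.18),np.cos(.18),0]);v=np.array([np.cos(.18),-np.sin(.18),0])
m=(np.linalg.norm(C-tcp,axis=-1)<.04)&(hsv[...,0]>15)&(hsv[...,0]<32)&(hsv[...,1]>90)&(D>0)
q=C[m]-tcp-[0,0,.005];a=np.stack([q@u,q@v,q[:,2]],1)
print(len(a),'axial',np.percentile(a[:,0],[2,20,50,80,98]).round(4))
f=a[a[:,0]>np.percentile(a[:,0],50)-.003]
print('lat',np.percentile(a[:,1],[1,99]).round(4),'z',np.percentile(a[:,2],[1,99]).round(4))
s=a[(a[:,0]<.010)&(a[:,2]>.008)];
if len(s)>8: print(len(s),least_squares(lambda p:np.hypot(s[:,1]-p[0],s[:,2]-p[1])-.022,[0,0]).x.round(4))
# mask outline in pixels of front face
rr,cc=np.nonzero(m);print('px',rr.min(),rr.max(),cc.min(),cc.max())
pts=[w2px(n,tcp+[0,0,.005]+.013*u+.022*(np.cos(t)*v+np.sin(t)*np.array([0,0,1]))) for t in np.linspace(0,6.28,60)]
pts=np.array(pts);print('pred front face px',pts[:,0].min().round(1),pts[:,0].max().round(1),pts[:,1].min().round(1),pts[:,1].max().round(1))
# rod: again with prediction, side image edges
o=cv2.resize(P[260:400,220:360],(840,840)[:2],interpolation=2)
```

```text
474 axial [-0.011   0.001   0.0111  0.0133  0.0152]
lat [-0.0205  0.0208] z [-0.0182  0.0237]
169 [0.0003 0.0001]
px 279 305 301 323
pred front face px 288.0 306.1 300.4 322.8
```

Call:
{"op": "arm_command", "data": {"translation": [[0.5, 0, 0.4], [1.2, 0, 0.8], [1.2, 0, 0.8], [1.2, 0, 0.8], [1.2, 0, 0.8]], "turn": [0, 0, 0, 0, 0], "hand": [1, 1, 1, 1, 1]}}

```text
clock: 6.83
eef_pos: [0.5504, 0.0983, 0.1269]
tool_rot: [0.768, 0.641, -0.0, -0.0]
ft_force: [0.3, -0.2, -2.6]
grip_width: 0.0417
```

Call:
{"op": "arm_command", "data": {"translation": [[0, 0, 0], [0, 0, 0]], "turn": [0, 0], "hand": [1, 1]}}

```text
clock: 7.0
eef_pos: [0.5505, 0.0982, 0.1271]
tool_rot: [0.768, 0.641, 0.0, 0.0]
ft_force: [1.1, 0.1, -3.0]
grip_width: 0.0416
```

```bash
python3 go.py .5512 .1087 .125 -.18
```

```text
t 7.0 pos [550.5  98.2 127.1] head -0.1801 z-axis [ 0. -0. -1.] F [ 1.1  0.1 -3. ] w 41.6
shift cm [ 1.04 -0.12  0.21] turn -0.0
```

Call:
{"op": "arm_command", "data": {"translation": [[0.8, -0.12, 0.18], [1.8, -0.12, 0.18], [2.8, -0.12, 0.18], [2.8, -0.12, 0.18], [2.8, -0.12, 0.18]], "turn": [0, 0, 0, 0, 0], "hand": [1, 1, 1, 1, 1]}}

```text
clock: 7.42
eef_pos: [0.5544, 0.1272, 0.1252]
tool_rot: [0.767, 0.641, 0.0, 0.0]
ft_force: [-0.3, -0.6, -3.8]
grip_width: 0.0414
```

Call:
{"op": "arm_command", "data": {"translation": [[0.2, 0, 0], [0.4, 0, 0], [0.6, 0, 0]], "turn": [0, 0, 0], "hand": [1, 1, 1]}}

```text
clock: 7.67
eef_pos: [0.5554, 0.1319, 0.1252]
tool_rot: [0.768, 0.641, -0.0, 0.0]
ft_force: [0.8, 0.0, -2.0]
grip_width: 0.0415
```

```bash
python3 go.py .5584 .148 .1253 -.18
```

```text
t 7.67 pos [555.4 131.9 125.2] head -0.1804 z-axis [-0. -0. -1.] F [ 0.8  0.  -2. ] w 41.5
shift cm [ 1.64  0.01 -0.01] turn -0.0
```

Call:
{"op": "arm_command", "data": {"translation": [[0.15, 0, 0], [0.3, 0, 0], [0.45, 0, 0], [0.6, 0, 0]], "turn": [0, 0, 0, 0], "hand": [1, 1, 1, 1]}}

```text
clock: 8.0
eef_pos: [0.5565, 0.1379, 0.1252]
tool_rot: [0.768, 0.641, -0.0, 0.0]
ft_force: [-0.8, -0.8, -2.4]
grip_width: 0.0414
```

```bash
python3 go.py .5584 .148 .1253 -.18
```

```text
t 8.0 pos [556.5 137.9 125.2] head -0.1802 z-axis [-0. -0. -1.] F [-0.8 -0.8 -2.4] w 41.4
shift cm [ 1.03  0.01 -0.01] turn -0.0
```

Call:
{"op": "arm_command", "data": {"translation": [[0.15, 0, 0], [0.3, 0, 0], [0.45, 0, 0], [0.6, 0, 0]], "turn": [0, 0, 0, 0], "hand": [1, 1, 1, 1]}}

```text
clock: 8.33
eef_pos: [0.5575, 0.1439, 0.1252]
tool_rot: [0.768, 0.641, -0.0, 0.0]
ft_force: [0.9, 0.4, -2.0]
grip_width: 0.0422
```

Call:
{"op": "arm_command", "data": {"translation": [[0.2, 0, 0], [0.4, 0, 0], [0.6, 0, 0]], "turn": [0, 0, 0], "hand": [1, 1, 1]}}

```text
clock: 8.58
eef_pos: [0.5586, 0.1499, 0.1252]
tool_rot: [0.768, 0.641, -0.0, -0.0]
ft_force: [-0.6, -0.1, -2.2]
grip_width: 0.0416
```

```bash
python3 go.py .5584 .148 .1253 -.18;python3 - <<'E'
from h import *
p,D=camera("side");np.save('pics/side4.npy',D);cv2.imwrite('pics/side4.png',p[...,::-1])
cv2.imwrite('pics/c4.png',cv2.resize(p[260:380,230:350],(600,600),interpolation=2)[...,::-1])
E
```

```text
t 8.58 pos [558.6 149.9 125.2] head -0.18 z-axis [-0.  0. -1.] F [-0.6 -0.1 -2.2] w 41.6
shift cm [-0.19  0.01 -0.01] turn 0.0
```

View pics/c4.png

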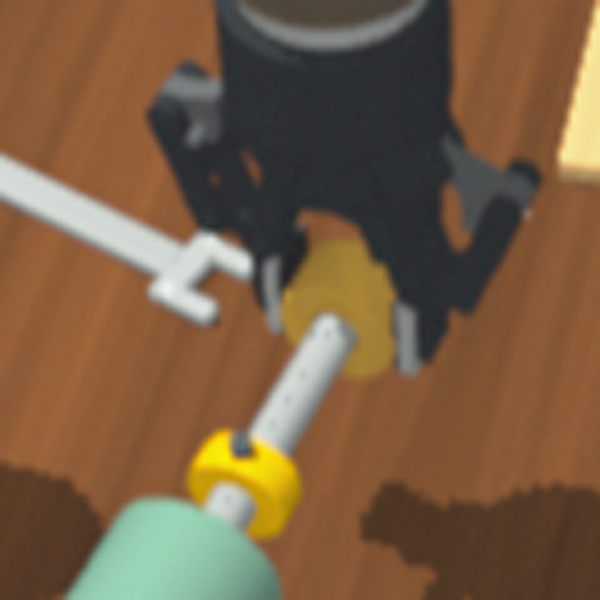

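Call:
{"op": "arm_command", "data": {"translation": [[0.4, 0, 0], [0.8, 0, 0], [1.2, 0, 0], [1.6, 0, 0], [2, 0, 0]], "turn": [0, 0, 0, 0, 0], "hand": [1, 1, 1, 1, 1]}}

```text
clock: 9.05
eef_pos: [0.5623, 0.1699, 0.1252]
tool_rot: [0.768, 0.641, 0.0, -0.0]
ft_force: [0.4, 0.2, -2.2]
grip_width: 0.0415
```

```bash
python3 go.py .57 .22 .1253 -.18
```

```text
t 9.05 pos [562.3 169.9 125.2] head -0.1798 z-axis [ 0.  0. -1.] F [ 0.4  0.2 -2.2] w 41.5
shift cm [ 5.07 -0.14 -0.01] turn 0.0
```

Call:
{"op": "arm_command", "data": {"translation": [[0.4, 0, 0], [0.8, 0, 0], [1.2, 0, 0], [1.6, 0, 0], [2, 0, 0]], "turn": [0, 0, 0, 0, 0], "hand": [1, 1, 1, 1, 1]}}

```text
clock: 9.47
eef_pos: [0.5658, 0.1894, 0.1252]
tool_rot: [0.768, 0.641, -0.0, -0.0]
ft_force: [-0.5, 0.0, -2.7]
grip_width: 0.0418
```

```bash
python3 go.py .57 .22 .1253 -.18
```

```text
t 9.47 pos [565.8 189.4 125.2] head -0.18 z-axis [-0. -0. -1.] F [-0.5  0.  -2.7] w 41.8
shift cm [ 3.08 -0.14 -0.01] turn 0.0
```

Call:
{"op": "arm_command", "data": {"translation": [[0.4, 0, 0], [0.8, 0, 0], [1.2, 0, 0], [1.5, 0, 0]], "turn": [0, 0, 0, 0], "hand": [1, 1, 1, 1]}}

```text
clock: 9.8
eef_pos: [0.5685, 0.2043, 0.1252]
tool_rot: [0.768, 0.641, 0.0, -0.0]
ft_force: [0.0, 0.3, -2.6]
grip_width: 0.0415
```

Call:
{"op": "arm_command", "data": {"translation": [[0.1, 0, 0], [0.2, 0, 0]], "turn": [0, 0], "hand": [1, 1]}}

```text
clock: 9.97
eef_pos: [0.5688, 0.2059, 0.1251]
tool_rot: [0.768, 0.641, -0.0, 0.0]
ft_force: [-1.3, 0.3, -3.0]
grip_width: 0.0418
```

```bash
python3 go.py .57 .22 .1253 -.18
```

```text
t 9.97 pos [568.8 205.9 125.1] head -0.1798 z-axis [-0. -0. -1.] F [-1.3  0.3 -3. ] w 41.8
shift cm [ 1.41 -0.13 -0.02] turn 0.0
```

Call:
{"op": "arm_command", "data": {"translation": [[0.05, 0, 0], [0.1, 0, 0]], "turn": [0, 0], "hand": [1, 1]}}

```text
clock: 10.13
eef_pos: [0.5689, 0.2066, 0.1252]
tool_rot: [0.768, 0.641, -0.0, -0.0]
ft_force: [0.0, 0.2, -2.8]
grip_width: 0.0418
```

Call:
{"op": "arm_command", "data": {"translation": [[0.05, 0, 0], [0.1, 0, 0]], "turn": [0, 0], "hand": [1, 1]}}

```text
clock: 10.3
eef_pos: [0.5692, 0.2076, 0.1252]
tool_rot: [0.768, 0.641, -0.0, 0.0]
ft_force: [0.4, -0.5, -2.3]
grip_width: 0.0416
```

Call:
{"op": "arm_command", "data": {"translation": [[0.05, 0, 0], [0.1, 0, 0]], "turn": [0, 0], "hand": [1, 1]}}

```text
clock: 10.47
eef_pos: [0.5694, 0.2086, 0.1252]
tool_rot: [0.768, 0.641, -0.0, 0.0]
ft_force: [0.3, 0.3, -3.0]
grip_width: 0.0418
```

Call:
{"op": "arm_command", "data": {"translation": [[0.05, 0, 0]], "turn": [0], "hand": [1]}}

```text
clock: 10.55
eef_pos: [0.5694, 0.2092, 0.1252]
tool_rot: [0.768, 0.641, 0.0, 0.0]
ft_force: [-0.3, 0.6, -3.3]
grip_width: 0.0418
```

Call:
{"op": "arm_command", "data": {"translation": [[0.05, 0, 0], [0.1, 0, 0]], "turn": [0, 0], "hand": [1, 1]}}

```text
clock: 10.72
eef_pos: [0.5696, 0.2102, 0.1252]
tool_rot: [0.768, 0.641, 0.0, 0.0]
ft_force: [0.6, -0.3, -2.5]
grip_width: 0.0418
```

Call:
{"op": "arm_command", "data": {"translation": [[0.05, 0, 0]], "turn": [0], "hand": [1]}}

```text
clock: 10.8
eef_pos: [0.5697, 0.2107, 0.1252]
tool_rot: [0.768, 0.641, -0.0, -0.0]
ft_force: [-0.4, 0.9, -3.0]
grip_width: 0.0416
```

Call:
{"op": "arm_command", "data": {"translation": [[0.05, 0, 0], [0.1, 0, 0]], "turn": [0, 0], "hand": [1, 1]}}

```text
clock: 10.97
eef_pos: [0.5699, 0.2117, 0.1252]
tool_rot: [0.768, 0.641, 0.0, -0.0]
ft_force: [0.7, -1.1, -1.9]
grip_width: 0.0417
```

Run:
```python
from h import *
u=np.array([np.sin(.18),np.cos(.18),0]);v=np.array([np.cos(.18),-np.sin(.18),0]);o=np.array([.5642,.18,.13])
for n in('side','top'):
    D=np.load(f'pics/{n}0.npy');P=cv2.imread(f'pics/{n}0.png');C=cloud(n,D);h=cv2.cvtColor(P,cv2.COLOR_BGR2HSV)
    q=C[(h[...,0]>20)&(h[...,0]<34)&(h[...,1]>120)&(np.linalg.norm(C-[.57,.23,.13],axis=-1)<.04)&(D>0)]-o
    a=q@u;print(n,'collar axial',np.percentile(a,[1,5,50,95,99]).round(4))
print('spacer front now',(np.array([.5699,.2117,.13])-o)@u+.013)
```

```text
side collar axial [0.0466 0.0481 0.0582 0.0606 0.0612]
top collar axial [0.0437 0.0443 0.0493 0.0574 0.0588]
spacer front now 0.04520831362991064
```

Call:
{"op": "arm_command", "data": {"translation": [[0.05, 0, 0], [0.05, 0, 0]], "turn": [0, 0], "hand": [1, 1]}}

```text
clock: 11.13
eef_pos: [0.5699, 0.2118, 0.1252]
tool_rot: [0.768, 0.641, -0.0, 0.0]
ft_force: [-0.5, -1.6, -1.4]
grip_width: 0.0415
```

Call:
{"op": "arm_command", "data": {"translation": [[0.05, 0, 0]], "turn": [0], "hand": [1]}}

```text
clock: 11.22
eef_pos: [0.5699, 0.2118, 0.1252]
tool_rot: [0.768, 0.64, -0.001, 0.001]
ft_force: [-1.1, -3.9, -1.0]
grip_width: 0.0414
```

Call:
{"op": "arm_command", "data": {"translation": [[-0.08, 0, 0], [-0.08, 0, 0], [-0.08, 0, 0], [-0.08, 0, 0], [-0.08, 0, 0]], "turn": [0, 0, 0, 0, 0], "hand": [0, 0, 0, 0, 0]}}

```text
clock: 11.63
eef_pos: [0.5702, 0.2122, 0.1256]
tool_rot: [0.768, 0.641, 0.001, 0.0]
ft_force: [1.1, -0.3, 0.2]
grip_width: 0.0851
```

Call:
{"op": "arm_command", "data": {"translation": [[0, 0, -2], [0, 0, -5], [0, 0, -9], [0, 0, -9]], "turn": [0, 0, 0, 0], "hand": [0, 0, 0, 0]}}

```text
clock: 11.97
eef_pos: [0.5736, 0.2134, 0.2239]
tool_rot: [0.768, 0.641, 0.007, 0.002]
ft_force: [0.8, 0.8, 1.2]
grip_width: 0.0855
```

Call:
{"op": "arm_command", "data": {"translation": [[-3.8, -0.18, 0], [-7.6, -0.36, 0], [-11.4, -0.54, 0], [-15.2, -0.72, 0], [-19, -0.9, 0]], "turn": [0, 0, 0, 0, 0], "hand": [0, 0, 0, 0, 0]}}

```text
clock: 12.38
eef_pos: [0.5266, 0.0253, 0.2155]
tool_rot: [0.768, 0.641, 0.001, 0.0]
ft_force: [0.3, -0.3, 0.8]
grip_width: 0.0851
```

Call:
{"op": "arm_command", "data": {"translation": [[-3.8, -0.18, 1.5], [-7.6, -0.36, 3], [-11.4, -0.54, 4.5], [-15.2, -0.72, 6], [-19, -0.9, 7.5]], "turn": [-0.06, -0.12, -0.195, -0.195, -0.195], "hand": [0, 0, 0, 0, 0]}}

```text
clock: 12.8
eef_pos: [0.4839, -0.1605, 0.1401]
tool_rot: [0.702, 0.713, 0.001, 0.001]
ft_force: [0.7, -0.4, 0.6]
grip_width: 0.0851
```

Call:
{"op": "arm_command", "data": {"translation": [[0, 0, 0], [0, 0, 0], [0, 0, 0]], "turn": [0, 0, 0], "hand": [0, 0, 0]}}

```text
clock: 13.05
eef_pos: [0.4845, -0.1588, 0.1405]
tool_rot: [0.702, 0.712, 0.0, 0.0]
ft_force: [0.3, 0.3, -0.1]
grip_width: 0.0855
```

```bash
python3 go.py .484 -.1585 .058 .015;  python3 - <<'E'
from h import *
q,_=camera("side");p,D=camera("top");np.save('pics/top5.npy',D);cv2.imwrite('pics/top5.png',p[...,::-1])
cv2.imwrite('pics/c5.png',np.hstack([cv2.resize(p[200:300,130:430],(600,200),interpolation=2),cv2.resize(q[290:390,230:330],(200,200),interpolation=2)])[...,::-1])
E
```

```text
t 13.05 pos [ 484.5 -158.8  140.5] head 0.0143 z-axis [ 0.001  0.    -1.   ] F [ 0.3  0.3 -0.1] w 85.5
shift cm [ 0.03 -0.06  8.25] turn -0.001
```

View pics/c5.png

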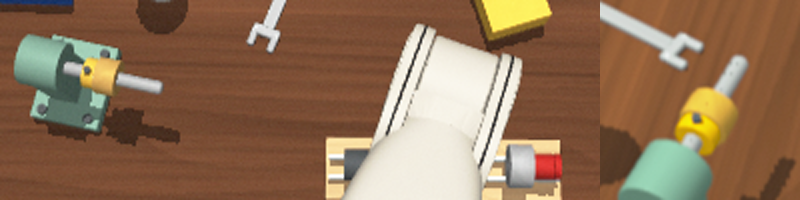

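Call:
{"op": "arm_command", "data": {"translation": [[0, -0.05, 2.5], [0, -0.05, 5.5], [0, -0.05, 7.5], [0, -0.05, 8.25], [0, -0.05, 8.25]], "turn": [0, 0, 0, 0, 0], "hand": [0, 0, 0, 0, 0]}}

```text
clock: 13.57
eef_pos: [0.4829, -0.1571, 0.0563]
tool_rot: [0.701, 0.713, -0.001, -0.002]
ft_force: [-0.9, 0.6, 0.1]
grip_width: 0.0856
```

Call:
{"op": "arm_command", "data": {"translation": [[0, 0, 0], [0, 0, 0], [0, 0, 0]], "turn": [0, 0, 0], "hand": [0, 0, 0]}}

```text
clock: 13.82
eef_pos: [0.4852, -0.159, 0.0594]
tool_rot: [0.702, 0.713, 0.001, 0.002]
ft_force: [-0.5, -0.7, 1.2]
grip_width: 0.0855
```

```bash
python3 go.py .484 -.1585 .058 .015
```

```text
t 13.82 pos [ 485.2 -159.    59.4] head 0.0155 z-axis [ 0.003 -0.001 -1.   ] F [-0.5 -0.7  1.2] w 85.5
shift cm [ 0.05 -0.12  0.14] turn 0.001
```

Call:
{"op": "arm_command", "data": {"translation": [[0, 0, 0], [0, 0, 0], [0, 0, 0]], "turn": [0, 0, 0], "hand": [0, 0, 0]}}

```text
clock: 14.07
eef_pos: [0.484, -0.159, 0.0583]
tool_rot: [0.702, 0.712, 0.0, 0.001]
ft_force: [0.8, -0.4, 0.3]
grip_width: 0.0853
```

```bash
python3 go.py .484 -.1585 .058 .015
```

```text
t 14.07 pos [ 484.  -159.    58.3] head 0.0148 z-axis [ 0.001 -0.    -1.   ] F [ 0.8 -0.4  0.3] w 85.3
shift cm [0.05 0.   0.03] turn -0.0
```

Call:
{"op": "arm_command", "data": {"translation": [[0, 0, 0], [0, 0, 0], [0, 0, 0], [0, 0, 0], [0, 0, 0]], "turn": [0, 0, 0, 0, 0], "hand": [1, 1, 1, 1, 1]}}

```text
clock: 14.48
eef_pos: [0.4841, -0.159, 0.0581]
tool_rot: [0.702, 0.712, 0.0, 0.0]
ft_force: [-0.4, 0.4, 4.7]
grip_width: 0.0575
```

```bash
python3 go.py .484 -.1585 .058 .015
```

```text
t 14.48 pos [ 484.1 -159.    58.1] head 0.015 z-axis [ 0.001 -0.    -1.   ] F [-0.4  0.4  4.7] w 57.5
shift cm [ 0.05 -0.01  0.01] turn -0.0
```

Call:
{"op": "arm_command", "data": {"translation": [[0, 0, -1], [0, 0, -3], [0, 0, -6], [0, 0, -8.2], [0, 0, -8.2]], "turn": [0, 0, 0, 0, 0], "hand": [1, 1, 1, 1, 1]}}

```text
clock: 14.9
eef_pos: [0.4861, -0.1596, 0.1441]
tool_rot: [0.702, 0.712, 0.002, 0.003]
ft_force: [1.6, 0.0, -3.0]
grip_width: 0.0574
```

Call:
{"op": "arm_command", "data": {"translation": [[3, 0.8, 0], [6.5, 1.75, 0], [10, 2.7, 0], [13.5, 3.6, 0], [16.7, 4.46, 0]], "turn": [0, 0, 0, 0, 0], "hand": [1, 1, 1, 1, 1]}}

```text
clock: 15.32
eef_pos: [0.5245, 0.0106, 0.1381]
tool_rot: [0.702, 0.712, -0.001, -0.001]
ft_force: [0.2, -0.0, -3.5]
grip_width: 0.0573
```

Call:
{"op": "arm_command", "data": {"translation": [[3.2, 0.86, 0.3], [6, 1.6, 0.8], [8.5, 2.3, 1.2], [10, 2.66, 1.5], [10, 2.66, 1.5]], "turn": [0.06, 0.12, 0.18, 0.195, 0.195], "hand": [1, 1, 1, 1, 1]}}

```text
clock: 15.73
eef_pos: [0.5497, 0.1124, 0.1221]
tool_rot: [0.766, 0.642, -0.001, -0.001]
ft_force: [-0.2, -1.3, -3.5]
grip_width: 0.0573
```

Call:
{"op": "arm_command", "data": {"translation": [[0, 0, 0], [0, 0, 0], [0, 0, 0], [0, 0, 0], [0, 0, 0]], "turn": [0, 0, 0, 0, 0], "hand": [1, 1, 1, 1, 1]}}

```text
clock: 16.15
eef_pos: [0.5508, 0.1082, 0.1249]
tool_rot: [0.768, 0.64, 0.0, 0.0]
ft_force: [-0.2, -0.5, -3.3]
grip_width: 0.0574
```

```bash
python3 go.py .5512 .1087 .1253 -.18;python3 - <<'E'
from h import *
q,D=camera("side");np.save('pics/side6.npy',D);cv2.imwrite('pics/side6.png',q[...,::-1]);h=cv2.cvtColor(q,cv2.COLOR_RGB2HSV)
u=np.array([np.sin(.18),np.cos(.18),0]);v=np.array([np.cos(.18),-np.sin(.18),0]);tcp=get_obs()["eef_pos"];C=cloud("side",D)
a=C-tcp-[0,0,.005];a=np.stack([a@u,a@v,a[...,2]],-1);r=np.hypot(a[...,1],a[...,2])
m=(abs(a[...,0])<.025)&(r<.034)&(D>0);f=m&(a[...,0]>.008)
print('front axial',np.percentile(a[f][:,0],[10,50,90]).round(4),f.sum(),'ring z',np.percentile(a[m][:,2],[1,99]).round(4),'lat',np.percentile(a[m][:,1],[1,99]).round(4))
# rotations of face plane: axial = c + k1*lat + k2*z
A=np.c_[np.ones(f.sum()),a[f][:,1:]];print(np.linalg.lstsq(A,a[f][:,0],rcond=None)[0].round(4))
E
```

```text
t 16.15 pos [550.8 108.2 124.9] head -0.1815 z-axis [ 0. -0. -1.] F [-0.2 -0.5 -3.3] w 57.4
shift cm [ 0.05  0.03 -0.04] turn -0.002
front axial [0.01   0.0122 0.0138] 624 ring z [-0.0276  0.0326] lat [-0.0317  0.0302]
[ 0.0121  0.0048 -0.0011]
```

Call:
{"op": "arm_command", "data": {"translation": [[0.8, 0.03, -0.02], [1.6, 0.03, -0.02], [2.3, 0.03, -0.02], [2.3, 0.03, -0.02]], "turn": [0, 0, 0, 0], "hand": [1, 1, 1, 1]}}

```text
clock: 16.53
eef_pos: [0.5558, 0.1337, 0.1251]
tool_rot: [0.767, 0.641, 0.001, -0.0]
ft_force: [0.0, 0.4, -3.7]
grip_width: 0.0575
```

Call:
{"op": "arm_command", "data": {"translation": [[0.2, 0, 0], [0.4, 0, 0], [0.6, 0, 0], [0.8, 0, 0]], "turn": [0, 0, 0, 0], "hand": [1, 1, 1, 1]}}

```text
clock: 16.87
eef_pos: [0.5567, 0.1398, 0.1249]
tool_rot: [0.768, 0.641, -0.0, -0.0]
ft_force: [-0.9, -0.4, -3.2]
grip_width: 0.0573
```

```bash
python3 go.py .5655 .1869 .1251 -.18
```

```text
t 16.87 pos [556.7 139.8 124.9] head -0.1801 z-axis [-0. -0. -1.] F [-0.9 -0.4 -3.2] w 57.3
shift cm [ 4.79  0.03 -0.02] turn -0.0
```

Call:
{"op": "arm_command", "data": {"translation": [[0.2, 0.02, 0], [0.4, 0.02, 0], [0.6, 0.02, 0], [0.8, 0.02, 0]], "turn": [0, 0, 0, 0], "hand": [1, 1, 1, 1]}}

```text
clock: 17.2
eef_pos: [0.5584, 0.1476, 0.1249]
tool_rot: [0.768, 0.641, -0.0, 0.0]
ft_force: [-0.0, 0.2, -4.6]
grip_width: 0.0573
```

Call:
{"op": "arm_command", "data": {"translation": [[0.3, 0, 0], [0.7, 0, 0], [1.1, 0, 0], [1.5, 0, 0], [1.8, 0, 0]], "turn": [0, 0, 0, 0, 0], "hand": [1, 1, 1, 1, 1]}}

```text
clock: 17.62
eef_pos: [0.5617, 0.1658, 0.1249]
tool_rot: [0.768, 0.641, 0.0, -0.0]
ft_force: [0.5, -0.5, -3.0]
grip_width: 0.0574
```

Call:
{"op": "arm_command", "data": {"translation": [[0.3, 0, 0], [0.6, 0, 0], [0.9, 0, 0], [1.2, 0, 0], [1.4, 0, 0]], "turn": [0, 0, 0, 0, 0], "hand": [1, 1, 1, 1, 1]}}

```text
clock: 18.03
eef_pos: [0.5641, 0.1794, 0.1249]
tool_rot: [0.768, 0.641, 0.0, -0.0]
ft_force: [-0.0, 0.2, -3.1]
grip_width: 0.057
```

```bash
python3 go.py .5655 .1869 .1251 -.18
```

```text
t 18.03 pos [564.1 179.4 124.9] head -0.1798 z-axis [ 0.  0. -1.] F [-0.   0.2 -3.1] w 57.0
shift cm [ 0.76  0.   -0.02] turn 0.0
```

Call:
{"op": "arm_command", "data": {"translation": [[0.15, 0, 0], [0.3, 0, 0], [0.4, 0, 0], [0.45, 0, 0], [0.5, 0, 0]], "turn": [0, 0, 0, 0, 0], "hand": [1, 1, 1, 1, 1]}}

```text
clock: 18.45
eef_pos: [0.5649, 0.1839, 0.1249]
tool_rot: [0.768, 0.641, -0.0, -0.0]
ft_force: [-0.3, -0.5, -3.7]
grip_width: 0.0572
```

Call:
{"op": "arm_command", "data": {"translation": [[0.05, 0, 0], [0.1, 0, 0]], "turn": [0, 0], "hand": [1, 1]}}

```text
clock: 18.62
eef_pos: [0.5651, 0.1849, 0.1249]
tool_rot: [0.768, 0.641, 0.0, -0.0]
ft_force: [0.5, -0.0, -3.1]
grip_width: 0.0573
```

Call:
{"op": "arm_command", "data": {"translation": [[0.05, 0, 0], [0.1, 0, 0]], "turn": [0, 0], "hand": [1, 1]}}

```text
clock: 18.78
eef_pos: [0.5653, 0.1859, 0.1249]
tool_rot: [0.768, 0.641, 0.0, 0.0]
ft_force: [0.2, -0.7, -3.5]
grip_width: 0.0571
```

Call:
{"op": "arm_command", "data": {"translation": [[0.05, 0, 0]], "turn": [0], "hand": [1]}}

```text
clock: 18.87
eef_pos: [0.5654, 0.1864, 0.1249]
tool_rot: [0.768, 0.641, -0.0, -0.0]
ft_force: [-1.0, -0.8, -3.2]
grip_width: 0.0572
```

Call:
{"op": "arm_command", "data": {"translation": [[0.05, 0, 0]], "turn": [0], "hand": [1]}}

```text
clock: 18.95
eef_pos: [0.5655, 0.1867, 0.1249]
tool_rot: [0.768, 0.641, -0.0, 0.0]
ft_force: [-0.8, -1.6, -2.4]
grip_width: 0.0572
```

Contact seems to be starting about where predicted; one more small step.

Call:
{"op": "arm_command", "data": {"translation": [[0.05, 0, 0], [0.05, 0, 0]], "turn": [0, 0], "hand": [1, 1]}}

```text
clock: 19.12
eef_pos: [0.5655, 0.1868, 0.1249]
tool_rot: [0.768, 0.641, -0.0, 0.0]
ft_force: [0.4, -2.4, -2.5]
grip_width: 0.0574
```

Call:
{"op": "arm_command", "data": {"translation": [[0.03, 0, 0], [0.03, 0, 0]], "turn": [0, 0], "hand": [1, 1]}}

```text
clock: 19.28
eef_pos: [0.5655, 0.1868, 0.1249]
tool_rot: [0.768, 0.64, -0.001, 0.0]
ft_force: [-0.2, -3.7, -1.9]
grip_width: 0.0571
```

Call:
{"op": "arm_command", "data": {"translation": [[-0.08, 0, 0], [-0.08, 0, 0], [-0.08, 0, 0], [-0.08, 0, 0], [-0.08, 0, 0]], "turn": [0, 0, 0, 0, 0], "hand": [0, 0, 0, 0, 0]}}

```text
clock: 19.7
eef_pos: [0.5658, 0.1874, 0.1254]
tool_rot: [0.768, 0.641, 0.001, 0.0]
ft_force: [-1.2, -0.4, -0.7]
grip_width: 0.0853
```

Call:
{"op": "arm_command", "data": {"translation": [[0, 0, -2], [0, 0, -5], [0, 0, -9], [0, 0, -9]], "turn": [0, 0, 0, 0], "hand": [0, 0, 0, 0]}}

```text
clock: 20.03
eef_pos: [0.5693, 0.1884, 0.2235]
tool_rot: [0.768, 0.641, 0.007, 0.002]
ft_force: [1.2, 0.9, 1.6]
grip_width: 0.0855
```

Call:
{"op": "arm_command", "data": {"translation": [[-3.9, 0.05, 0], [-7.8, 0.1, 0], [-11.7, 0.15, 0], [-15.6, 0.2, 0], [-19.5, 0.25, 0]], "turn": [0, 0, 0, 0, 0], "hand": [0, 0, 0, 0, 0]}}

```text
clock: 20.45
eef_pos: [0.5328, -0.0066, 0.2153]
tool_rot: [0.767, 0.641, 0.001, 0.0]
ft_force: [0.5, -0.7, 0.0]
grip_width: 0.0856
```

Call:
{"op": "arm_command", "data": {"translation": [[-3.9, 0.05, 0], [-7.8, 0.1, 0], [-11.7, 0.15, 0], [-15.6, 0.2, 0], [-19.5, 0.25, 0]], "turn": [0, 0, 0, 0, 0], "hand": [0, 0, 0, 0, 0]}}

```text
clock: 20.87
eef_pos: [0.5004, -0.1994, 0.2154]
tool_rot: [0.768, 0.641, 0.001, 0.001]
ft_force: [1.9, -0.3, 0.2]
grip_width: 0.0853
```

Call:
{"op": "arm_command", "data": {"translation": [[-3.5, 0.05, 2], [-6.5, 0.07, 4], [-8.6, 0.07, 6], [-8.6, 0.07, 7.5], [-8.6, 0.07, 7.5]], "turn": [-0.06, -0.12, -0.18, -0.195, -0.195], "hand": [0, 0, 0, 0, 0]}}

```text
clock: 21.28
eef_pos: [0.4835, -0.2827, 0.1364]
tool_rot: [0.703, 0.711, -0.001, -0.003]
ft_force: [-0.5, 0.3, -0.7]
grip_width: 0.0856
```

Call:
{"op": "arm_command", "data": {"translation": [[0, 0, 0], [0, 0, 0], [0, 0, 0]], "turn": [0, 0, 0], "hand": [0, 0, 0]}}

```text
clock: 21.53
eef_pos: [0.4871, -0.2821, 0.1416]
tool_rot: [0.701, 0.713, 0.0, 0.001]
ft_force: [-0.3, 0.3, -0.1]
grip_width: 0.0855
```

```bash
python3 go.py .4858 -.284 .055 .015;  python3 - <<'E'
from h import *
q,_=camera("side");p,D=camera("top")
cv2.imwrite('pics/c7.png',np.hstack([cv2.resize(p[200:300,130:230],(400,400),interpolation=2),cv2.resize(q[160:390,230:460],(400,400),interpolation=2)])[...,::-1])
E
```

```text
t 21.53 pos [ 487.1 -282.1  141.6] head 0.0161 z-axis [ 0.003 -0.001 -1.   ] F [-0.3  0.3 -0.1] w 85.5
shift cm [-0.17 -0.16  8.66] turn 0.001
```

View pics/c7.png

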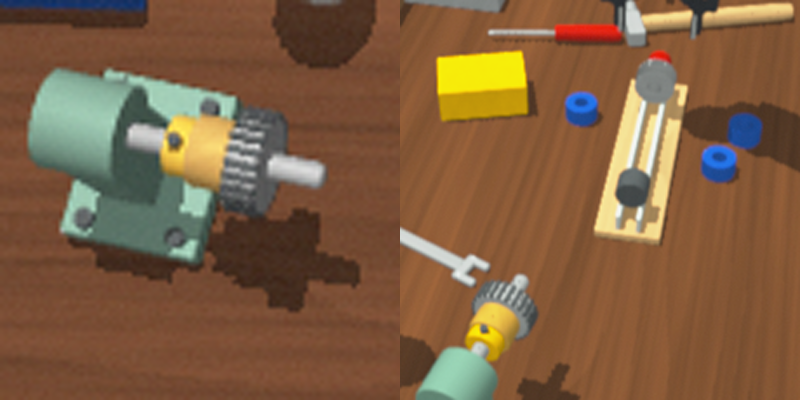

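Call:
{"op": "arm_command", "data": {"translation": [[-0.17, -0.05, 2.5], [-0.17, -0.08, 5.5], [-0.17, -0.08, 7.5], [-0.17, -0.08, 8.5], [-0.17, -0.08, 8.5]], "turn": [0, 0, 0, 0, 0], "hand": [0, 0, 0, 0, 0]}}

```text
clock: 22.05
eef_pos: [0.4839, -0.2829, 0.053]
tool_rot: [0.702, 0.713, -0.001, -0.002]
ft_force: [-0.2, 0.6, -0.2]
grip_width: 0.0854
```

Call:
{"op": "arm_command", "data": {"translation": [[0, 0, 0], [0, 0, 0], [0, 0, 0], [0, 0, 0], [0, 0, 0]], "turn": [0, 0, 0, 0, 0], "hand": [0, 0, 0, 0, 0]}}

```text
clock: 22.47
eef_pos: [0.4858, -0.2846, 0.056]
tool_rot: [0.702, 0.712, 0.0, 0.001]
ft_force: [0.8, -1.3, -0.5]
grip_width: 0.0857
```

```bash
python3 go.py .4858 -.284 .055 .015
```

```text
t 22.47 pos [ 485.8 -284.6   56. ] head 0.015 z-axis [ 0.002 -0.001 -1.   ] F [ 0.8 -1.3 -0.5] w 85.7
shift cm [0.06 0.   0.1 ] turn -0.0
```

Call:
{"op": "arm_command", "data": {"translation": [[0.03, 0, 0.08], [0.03, 0, 0.08], [0.03, 0, 0.08], [0.03, 0, 0.08], [0.03, 0, 0.08]], "turn": [0, 0, 0, 0, 0], "hand": [0, 0, 1, 1, 1]}}

```text
clock: 22.88
eef_pos: [0.4854, -0.2839, 0.0543]
tool_rot: [0.702, 0.712, 0.0, 0.0]
ft_force: [1.6, 2.1, 25.0]
grip_width: 0.0517
```

Call:
{"op": "arm_command", "data": {"translation": [[0, 0, 0], [0, 0, 0], [0, 0, 0]], "turn": [0, 0, 0], "hand": [1, 1, 1]}}

```text
clock: 23.13
eef_pos: [0.4857, -0.284, 0.0545]
tool_rot: [0.702, 0.712, 0.0, 0.001]
ft_force: [2.0, 0.4, 2.7]
grip_width: 0.0515
```

```bash
python3 go.py .4858 -.284 .055 .015
```

```text
t 23.13 pos [ 485.7 -284.    54.5] head 0.0152 z-axis [ 0.001 -0.    -1.   ] F [2.  0.4 2.7] w 51.5
shift cm [-0.    0.01 -0.05] turn 0.0
```

Call:
{"op": "arm_command", "data": {"translation": [[0, 0, -1], [0, 0, -3], [0, 0, -6], [0, 0, -8.4], [0, 0, -8.4]], "turn": [0, 0, 0, 0, 0], "hand": [1, 1, 1, 1, 1]}}

```text
clock: 23.55
eef_pos: [0.4874, -0.2855, 0.1437]
tool_rot: [0.702, 0.712, 0.001, 0.004]
ft_force: [0.6, 0.1, -1.1]
grip_width: 0.0515
```

Call:
{"op": "arm_command", "data": {"translation": [[3.5, 0.64, 0], [7.2, 1.3, 0], [10.9, 1.98, 0], [14.6, 2.65, 0], [18.3, 3.32, 0]], "turn": [0, 0, 0, 0, 0], "hand": [1, 1, 1, 1, 1]}}

```text
clock: 23.97
eef_pos: [0.5144, -0.0989, 0.1374]
tool_rot: [0.702, 0.712, -0.001, -0.001]
ft_force: [0.3, -0.7, -2.1]
grip_width: 0.0513
```

Call:
{"op": "arm_command", "data": {"translation": [[3.7, 0.67, 0], [7.4, 1.34, 0], [11.1, 2, 0], [14.5, 2.65, 0], [16, 2.9, 0]], "turn": [0.06, 0.12, 0.18, 0.195, 0.195], "hand": [1, 1, 1, 1, 1]}}

```text
clock: 24.38
eef_pos: [0.5417, 0.064, 0.1374]
tool_rot: [0.767, 0.642, -0.0, -0.001]
ft_force: [0.2, 0.4, -0.8]
grip_width: 0.0519
```

Call:
{"op": "arm_command", "data": {"translation": [[0, 0, 0], [0, 0, 0], [0, 0, 0], [0, 0, 0], [0, 0, 0]], "turn": [0, 0, 0, 0, 0], "hand": [1, 1, 1, 1, 1]}}

```text
clock: 24.8
eef_pos: [0.5419, 0.0586, 0.138]
tool_rot: [0.768, 0.64, -0.0, -0.0]
ft_force: [-0.3, -0.2, -1.4]
grip_width: 0.0517
```

```bash
cat > chk.py <<'E'
from h import *
q,D=camera("side");h=cv2.cvtColor(q,cv2.COLOR_RGB2HSV)
u=np.array([np.sin(.18),np.cos(.18),0]);v=np.array([np.cos(.18),-np.sin(.18),0]);tcp=get_obs()["eef_pos"];C=cloud("side",D)
a=C-tcp-[0,0,.005];a=np.stack([a@u,a@v,a[...,2]],-1);r=np.hypot(a[...,1],a[...,2])
m=(a[...,0]>-.02)&(a[...,0]<.025)&(r<.03)&(D>0);f=m&(a[...,0]>.009)
print('front axial',np.percentile(a[f][:,0],[10,50,90]).round(4),f.sum(),'z',np.percentile(a[m][:,2],[1,99]).round(4),'lat',np.percentile(a[m][:,1],[1,99]).round(4))
E
python3 go.py .5503 .1037 .125 -.18; python3 chk.py
```

```text
t 24.8 pos [541.9  58.6 138. ] head -0.1821 z-axis [-0.001 -0.    -1.   ] F [-0.3 -0.2 -1.4] w 51.7
shift cm [4.58 0.02 1.29] turn -0.002
front axial [0.0114 0.0142 0.0162] 465 z [-0.0217  0.0292] lat [-0.0275  0.0267]
```

Call:
{"op": "arm_command", "data": {"translation": [[1.5, 0.02, 0.5], [3.2, 0.02, 1.1], [4.8, 0.02, 1.32], [5.8, 0.02, 1.32], [6, 0.02, 1.32]], "turn": [-0.002, -0.002, -0.002, -0.002, -0.002], "hand": [1, 1, 1, 1, 1]}}

```text
clock: 25.27
eef_pos: [0.5534, 0.1198, 0.1249]
tool_rot: [0.767, 0.642, 0.0, -0.0]
ft_force: [0.4, -0.7, -1.7]
grip_width: 0.0515
```

Call:
{"op": "arm_command", "data": {"translation": [[0, 0, 0], [0, 0, 0], [0, 0, 0]], "turn": [0, 0, 0], "hand": [1, 1, 1]}}

```text
clock: 25.52
eef_pos: [0.5531, 0.1182, 0.1252]
tool_rot: [0.767, 0.641, -0.0, 0.0]
ft_force: [0.9, 0.6, -2.1]
grip_width: 0.0515
```

```bash
python3 go.py .5615 .165 .1245 -.18;python3 chk.py
```

```text
t 25.52 pos [553.1 118.2 125.2] head -0.179 z-axis [ 0. -0. -1.] F [ 0.9  0.6 -2.1] w 51.5
shift cm [ 4.76 -0.    0.06] turn 0.001
front axial [0.0109 0.0145 0.0161] 457 z [-0.0201  0.029 ] lat [-0.0274  0.0275]
```

Aligned; the mouth is about 16 mm short of the tip. Feeding on.

Call:
{"op": "arm_command", "data": {"translation": [[0.4, 0, 0.06], [0.8, 0, 0.06], [1.1, 0, 0.06], [1.3, 0, 0.06], [1.5, 0, 0.06]], "turn": [0, 0, 0, 0, 0], "hand": [1, 1, 1, 1, 1]}}

```text
clock: 25.98
eef_pos: [0.5558, 0.1342, 0.1243]
tool_rot: [0.767, 0.642, 0.0, 0.0]
ft_force: [0.2, -0.3, -1.7]
grip_width: 0.0518
```

Call:
{"op": "arm_command", "data": {"translation": [[0.2, 0, 0], [0.4, 0, 0], [0.6, 0, 0]], "turn": [0, 0, 0], "hand": [1, 1, 1]}}

```text
clock: 26.23
eef_pos: [0.5568, 0.1399, 0.1243]
tool_rot: [0.767, 0.641, -0.0, -0.0]
ft_force: [-0.1, 0.4, -1.7]
grip_width: 0.0517
```

```bash
python3 go.py .5615 .165 .1245 -.18
```

```text
t 26.23 pos [556.8 139.9 124.3] head -0.1779 z-axis [-0. -0. -1.] F [-0.1  0.4 -1.7] w 51.7
shift cm [ 2.55  0.02 -0.02] turn 0.002
```

Call:
{"op": "arm_command", "data": {"translation": [[0.2, 0.01, -0.01], [0.4, 0.01, -0.01], [0.6, 0.01, -0.01], [0.8, 0.01, -0.01]], "turn": [0.002, 0.002, 0.002, 0.002], "hand": [1, 1, 1, 1]}}

```text
clock: 26.57
eef_pos: [0.5584, 0.1477, 0.1244]
tool_rot: [0.768, 0.641, -0.0, 0.0]
ft_force: [-0.2, -1.2, -1.6]
grip_width: 0.0515
```

Call:
{"op": "arm_command", "data": {"translation": [[0.3, 0, 0], [0.6, 0, 0], [0.9, 0, 0], [1.2, 0, 0], [1.3, 0, 0]], "turn": [0, 0, 0, 0, 0], "hand": [1, 1, 1, 1, 1]}}

```text
clock: 26.98
eef_pos: [0.5608, 0.1609, 0.1244]
tool_rot: [0.768, 0.641, 0.0, -0.0]
ft_force: [0.5, -0.1, -1.6]
grip_width: 0.0516
```

Call:
{"op": "arm_command", "data": {"translation": [[0.1, 0, 0], [0.15, 0, 0], [0.2, 0, 0]], "turn": [0, 0, 0], "hand": [1, 1, 1]}}

```text
clock: 27.23
eef_pos: [0.561, 0.1623, 0.1244]
tool_rot: [0.768, 0.641, -0.0, 0.0]
ft_force: [0.3, 0.4, -1.7]
grip_width: 0.0515
```

```bash
python3 go.py .5615 .165 .1245 -.18
```

```text
t 27.23 pos [561.  162.3 124.4] head -0.18 z-axis [-0. -0. -1.] F [ 0.3  0.4 -1.7] w 51.5
shift cm [ 0.28  0.   -0.01] turn -0.0
```

Call:
{"op": "arm_command", "data": {"translation": [[0.05, 0, 0], [0.1, 0, 0], [0.15, 0, 0]], "turn": [0, 0, 0], "hand": [1, 1, 1]}}

```text
clock: 27.48
eef_pos: [0.5613, 0.1637, 0.1244]
tool_rot: [0.768, 0.641, -0.0, 0.0]
ft_force: [0.1, 0.6, -2.0]
grip_width: 0.0517
```

Call:
{"op": "arm_command", "data": {"translation": [[0.05, 0, 0], [0.1, 0, 0]], "turn": [0, 0], "hand": [1, 1]}}

```text
clock: 27.65
eef_pos: [0.5615, 0.1647, 0.1244]
tool_rot: [0.768, 0.641, -0.0, 0.0]
ft_force: [1.0, -0.6, -2.5]
grip_width: 0.0521
```

Call:
{"op": "arm_command", "data": {"translation": [[0.05, 0, 0], [0.05, 0, 0]], "turn": [0, 0], "hand": [1, 1]}}

```text
clock: 27.82
eef_pos: [0.5615, 0.1648, 0.1244]
tool_rot: [0.768, 0.641, -0.0, 0.0]
ft_force: [-1.1, -2.0, -1.5]
grip_width: 0.0514
```

Call:
{"op": "arm_command", "data": {"translation": [[0.05, 0, 0], [0.05, 0, 0]], "turn": [0, 0], "hand": [1, 1]}}

```text
clock: 27.98
eef_pos: [0.5615, 0.1648, 0.1244]
tool_rot: [0.768, 0.64, -0.001, 0.001]
ft_force: [-0.8, -4.3, -0.3]
grip_width: 0.0518
```

Call:
{"op": "arm_command", "data": {"translation": [[0.03, 0, 0], [0.06, 0, 0], [0.06, 0, 0]], "turn": [0, 0, 0], "hand": [1, 1, 1]}}

```text
clock: 28.23
eef_pos: [0.5615, 0.1649, 0.1244]
tool_rot: [0.768, 0.64, -0.001, 0.001]
ft_force: [-1.7, -7.0, 0.1]
grip_width: 0.0516
```

```bash
python3 -c "
from h import *
o=get_obs();print(o['ft_force'].round(2),o['ft_torque'].round(2),o['eef_pos'].round(4),(o['ft_force']@[.179,.984,0]).round(2))"
```

```text
[-1.75 -7.02  0.12] [-1.21  0.19 -0.08] [0.5615 0.1649 0.1244] -7.22
```

Call:
{"op": "arm_command", "data": {"translation": [[0.03, 0, 0], [0.06, 0, 0], [0.06, 0, 0]], "turn": [0, 0, 0], "hand": [1, 1, 1]}}

```text
clock: 28.48
eef_pos: [0.5615, 0.1649, 0.1244]
tool_rot: [0.768, 0.64, -0.002, 0.001]
ft_force: [-1.3, -7.7, 0.4]
grip_width: 0.0515
```

Call:
{"op": "arm_command", "data": {"translation": [[0.03, 0, 0], [0.03, 0, 0], [0.03, 0, 0]], "turn": [0, 0, 0], "hand": [1, 1, 1]}}

```text
clock: 28.73
eef_pos: [0.5615, 0.1649, 0.1244]
tool_rot: [0.768, 0.64, -0.002, 0.001]
ft_force: [-2.0, -8.2, 0.5]
grip_width: 0.0516
```

Call:
{"op": "arm_command", "data": {"translation": [[0.03, 0, 0], [0.03, 0, 0]], "turn": [0, 0], "hand": [1, 1]}}

```text
clock: 28.9
eef_pos: [0.5615, 0.1649, 0.1244]
tool_rot: [0.768, 0.64, -0.002, 0.002]
ft_force: [-1.6, -9.9, 1.2]
grip_width: 0.0516
```

Call:
{"op": "arm_command", "data": {"translation": [[0, 0, 0]], "turn": [0], "hand": [1]}}

```text
clock: 28.98
eef_pos: [0.5615, 0.1649, 0.1244]
tool_rot: [0.768, 0.64, -0.002, 0.002]
ft_force: [-1.5, -9.8, 0.8]
grip_width: 0.0517
```

Axial force is about 10 N; holding it.

Call:
{"op": "arm_command", "data": {"translation": [[0, 0, 0], [0, 0, 0], [0, 0, 0], [0, 0, 0]], "turn": [0, 0, 0, 0], "hand": [1, 1, 1, 1]}}

```text
clock: 29.32
eef_pos: [0.5615, 0.1649, 0.1244]
tool_rot: [0.768, 0.64, -0.002, 0.001]
ft_force: [-1.7, -8.1, 0.7]
grip_width: 0.0516
```

Call:
{"op": "arm_command", "data": {"translation": [[0, 0, 0], [0, 0, 0], [0, 0, 0], [0, 0, 0]], "turn": [0, 0, 0, 0], "hand": [1, 1, 1, 1]}}

```text
clock: 29.65
eef_pos: [0.5615, 0.1649, 0.1244]
tool_rot: [0.768, 0.64, -0.002, 0.001]
ft_force: [-2.8, -9.3, 1.4]
grip_width: 0.0517
```

Call:
{"op": "arm_command", "data": {"translation": [[0.02, 0, 0], [0.02, 0, 0], [0.02, 0, 0], [0.02, 0, 0]], "turn": [0, 0, 0, 0], "hand": [1, 1, 1, 1]}}

```text
clock: 29.98
eef_pos: [0.5615, 0.1649, 0.1244]
tool_rot: [0.768, 0.64, -0.002, 0.002]
ft_force: [-2.4, -9.4, 0.9]
grip_width: 0.0514
```

Call:
{"op": "arm_command", "data": {"translation": [[0, 0, 0], [0, 0, 0], [0, 0, 0], [0, 0, 0]], "turn": [0, 0, 0, 0], "hand": [1, 1, 1, 1]}}

```text
clock: 30.32
eef_pos: [0.5615, 0.1649, 0.1244]
tool_rot: [0.768, 0.64, -0.002, 0.002]
ft_force: [-1.4, -9.3, 1.7]
grip_width: 0.0514
```

Call:
{"op": "arm_command", "data": {"translation": [[-0.1, 0, 0], [-0.18, 0, 0], [-0.18, 0, 0], [-0.18, 0, 0]], "turn": [0, 0, 0, 0], "hand": [1, 1, 1, 1]}}

```text
clock: 30.65
eef_pos: [0.5615, 0.1649, 0.1244]
tool_rot: [0.768, 0.64, -0.001, 0.001]
ft_force: [-0.7, -5.4, 0.5]
grip_width: 0.0514
```

Call:
{"op": "arm_command", "data": {"translation": [[-0.1, 0, 0], [-0.14, 0, 0], [-0.14, 0, 0]], "turn": [0, 0, 0], "hand": [1, 1, 1]}}

```text
clock: 30.9
eef_pos: [0.5615, 0.1648, 0.1244]
tool_rot: [0.768, 0.641, 0.0, -0.0]
ft_force: [-0.5, -3.1, -1.7]
grip_width: 0.0517
```

Call:
{"op": "arm_command", "data": {"translation": [[0, 0, 0], [0, 0, 0], [0, 0, 0], [0, 0, 0], [0, 0, 0]], "turn": [0, 0, 0, 0, 0], "hand": [0, 0, 0, 0, 0]}}

```text
clock: 31.32
eef_pos: [0.5616, 0.165, 0.1247]
tool_rot: [0.768, 0.641, 0.0, -0.0]
ft_force: [0.5, -0.1, 0.1]
grip_width: 0.0858
```

Call:
{"op": "arm_command", "data": {"translation": [[0, 0, -2], [0, 0, -5], [0, 0, -9], [0, 0, -10], [0, 0, -10]], "turn": [0, 0, 0, 0, 0], "hand": [0, 0, 0, 0, 0]}}

```text
clock: 31.73
eef_pos: [0.564, 0.1655, 0.2294]
tool_rot: [0.768, 0.641, 0.005, 0.002]
ft_force: [-0.5, 1.3, -0.3]
grip_width: 0.0854
```

Call:
{"op": "arm_command", "data": {"translation": [[-3.8, 0, 0], [-7.6, 0, 0], [-11.4, 0, 0], [-15, 0, 0], [-16, 0, 0]], "turn": [0, 0, 0, 0, 0], "hand": [0, 0, 0, 0, 0]}}

```text
clock: 32.15
eef_pos: [0.5309, 0.0031, 0.2232]
tool_rot: [0.769, 0.639, -0.002, -0.0]
ft_force: [-0.1, 0.4, 0.3]
grip_width: 0.0858
```

```bash
python3 - <<'E'
from h import *
q,D=camera("side");p,E=camera("top")
cv2.imwrite('pics/c8.png',np.hstack([cv2.resize(p[200:290,135:225],(400,400),interpolation=2),cv2.resize(q[260:390,220:350],(400,400),interpolation=2)])[...,::-1])
u=np.array([np.sin(.18),np.cos(.18),0]);o=np.array([.5642,.18,.13])
C=cloud("top",E);a=C-o;ax=a@u;h=cv2.cvtColor(p,cv2.COLOR_RGB2HSV)
m=(abs(a@[np.cos(.18),-np.sin(.18),0])<.012)&(a[...,2]>.005)&(a[...,2]<.045)&(E>0)&(ax>-.1)&(ax<.07)
b=np.arange(-.09,.07,.004)
print([(round(float(x)*1e3),round(float(np.median(a[...,2][m&(ax>=x)&(ax<x+.004)]))*1e3,1)) for x in b if (m&(ax>=x)&(ax<x+.004)).any()])
red=m&((h[...,0]<8)|(h[...,0]>172))&(h[...,1]>150);print('red axial',np.percentile(ax[red],[1,99]).round(4))
E
```

```text
[(-34, 21.1), (-30, 24.1), (-26, 24.8), (-22, 25.6), (-18, 24.5), (-14, 25.3), (-10, 25.1), (-6, 25.5), (-2, 26.9), (2, 30.0), (6, 29.9), (10, 28.9), (14, 29.5), (18, 21.0), (22, 19.9), (26, 19.4), (30, 20.5), (34, 19.0), (38, 19.6), (42, 18.2), (46, 16.5), (50, 17.1), (54, 15.5), (58, 12.9), (62, 7.1), (66, 8.1)]
red axial [-0.0316 -0.0316]
```

View pics/c8.png

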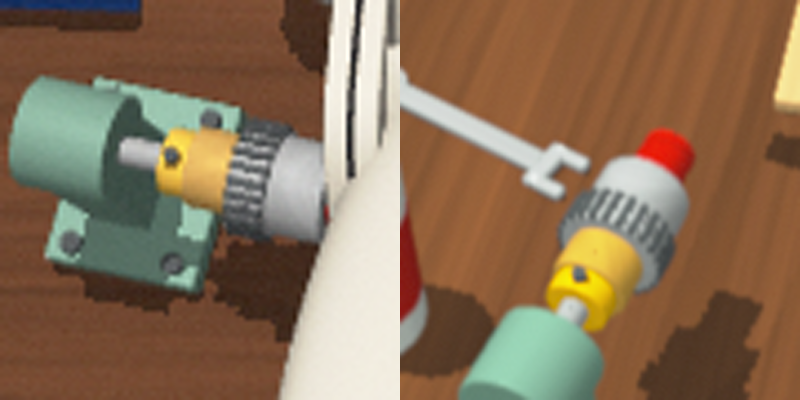

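```bash
python3 -c "
from workcell import *
print(job_done(), get_obs()['ft_force'])"
```

```text
the job is handed in; nothing more can be done
the job is handed in; nothing more can be done
```

The arbor is loaded and the job was handed in at about 32 s. The brass spacer went on first, then the gear, then the cap, mouth first.

- **Contacts:** I felt for each contact in small steps, with no more than about 4 N at first touch. The spacer met the collar about 78 mm in from the tip. The gear and cap each made contact within 0.2 mm of where the part lengths put them.
- **Settling push:** I held the cap at roughly 9–10 N for about 1.3 s; the highest reading was about 10 N. I eased off to about 3 N before opening the gripper.
- **Last checks:** The final pictures and top depth profile show collar, spacer, gear and flange in a row with no visible gap. The gripper was clear at the end, with its force reading near zero. The roller, tools, can and carton were not approached.
- **Oddities:**
  - The gripper opening read about 2.5 mm under the true diameters on all three parts.
  - There was a single 25 N vertical reading as the jaws closed on the cap at the rack, below the force limits.
  - In the last top view the arm hid the red grip, so only the side picture shows that end.

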